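# Build up a small electrolysis flow cell, pressing each layer flat

## Robot

A 7-joint arm with a two-finger parallel gripper is mounted at the origin on the work surface. World frame = base frame: x ahead of the robot, y to its left, z up, the work surface at z = 0. Lengths are in m, angles in rad, forces in N, time in s.
With the tool pointing down it reaches from about 0.4 to 0.85 m from the base axis. Payload 10.4 kg.
Tool frame: the origin (TCP) lies between the finger pads; the fingertips stand manip.tcp_to_tips ahead of it and the grasp point (between the pads) lies 2 mm behind it (manip.tcp_to_tips is the distance from the TCP to the fingertips, in m); y points along the fingers, z is the direction in which the jaws open and shut, and the axes are right-handed (so a half turn about y gives the same grasp; the last joint's range is limited). The gripper opens to 85 mm and grips with 20 to 120 N. Pads are 22 mm wide; open, the fingers measure 114 mm over their backs; the gripper's body (76 mm by 85 mm) begins 54 mm behind the grasp point. The pads swing forward as they close: fully open they stand 13 mm farther back than shut.
Start: joints at [1.107, 0.332, -0.065, 1.46, 0.022, 1.35, -0.088], TCP at [0.267, -0.565, 0.248] pointing down, gripper open.
Joint ranges: [-2.6, 2.6], [-0.5, 2.12], [-1.47, 1.34], [0.16, 2.42], [-1.27, 4.41], [0.06, 2.06], [-2.6, 2.6]. Speed limits (rad/s): [2.22, 2.22, 2.79, 2.79, 3.14, 3.14, 3.14].

## Interface

Orientations are given as a unit quaternion [x, y, z, w].
In Python, from workcell import manip gives the robot as it stands. The module is installed in compiled form; this text tells all that it offers.
- The arm moves only by the tool move_arm, never from a script. Its argument "increments" is a list of rows, each an object with "offset": the shift along the tool's x, y, z in m, a list of three; "yaw": the turn about the tool's y in degrees; "jaw": the closure in counts, from 0 (fully open) to 255 (shut). In form: [{"offset": [tx, ty, tz], "yaw": yaw, "jaw": jaw}, ...]. A call has 1 to 10 rows; each row is the pose to reach, as a shift and turn from the pose measured when the call began, along the tool's axes at that moment; what a row does not reach only later rows make up. A row lasts 1/12 s, in which the tool goes at most 41.7 mm and 7.16 degrees, less where a joint would pass 70% of its speed; a pose out of reach is approached as far as the arm can. A call with a gripper value outside its range is refused whole. The fingers move at their own pace and stop on an object; "squeeze" is the grip in N (left out, the last holds). Time passes only in rows, so rows that repeat a pose let the fingers close. It gives the time, the measured TCP pose, the force and the opening at its end, in the units of the state.
- manip.get_obs(): the state, without advancing time (a new reading comes with each control period).
- manip.camera(name): name is "scene" or "top" or "wrist"; returns a dict with "pixels" (420x560x3 uint8, red, green, blue), "depth" (420x560 float32, m along the optical axis (not along the pixel's ray), 0 where there is no reading), "intrinsics" (3x3 intrinsics, pixels), "R" (3x3) and "t" (3): a world point X has camera coordinates R X + t; the wrist camera has in their place "mount" (4x4, takes a point from camera to tool coordinates, whose origin is the TCP and whose axes are the tool frame's). Camera axes: x right, y down, z forward; pixel columns grow to the right and rows downward; lengths in m; the calibration is good to about 2 mm. A picture is of the moment at which its call begins: read the wrist's pose just before it.
- manip.hand_in(): hands the job in, once; it reports no verdict.
Trained networks look in a picture, given as the dict that the camera call returned (one of the last four; its "shot" number tells which), for a name from the list of things; names that differ only in an ending like _2 or _b are one class to them, and where a whole thing is asked for, a point or a joint stands for the part that bears it (a point fixed in the world has none). Each returns a list of dicts, best first, with "confidence" (0 to 1); they miss things now and then, are a little off and sometimes report something else, mostly with a low value. They report only what shows in the picture. A call takes as long as a camera call. They do not tell look-alikes from the thing itself.
- manip.recognise(picture, query): "bbox" ([left, top, right, bottom] in pixels, round what is visible of it).
- manip.spot_point(picture, query): "centre" ([column, row] in pixels: a listed point, or the origin of a listed thing).
The state is a dict: "clock": time; "joint_pos": joint angles; "joint_velocities": joint speeds; "tau": joint torques, N m; "position": TCP position; "ee_rot": TCP orientation; "ft_force": force on the tool from outside, world axes, zero at the start; "torque": the same for the moment, N m; "grip_width": opening from 0.0 (shut) to 1.0 (fully open).
Only numpy, scipy, OpenCV 4.12 (cv2) and the standard library are available. Lean on these libraries where they do the work, as an engineer would, in place of code of your own. Each camera call takes 0.05 s, during which the arm holds its last target. There are 200 camera calls.

## Task

Build up the flow cell on its steel base: lay on the blue spacer frame, then the black graphite electrode, then the thick beige cover plate, each with its end notches around the two brass alignment pins. Once each part is laid and let go, press down on it gently with the fingertips to feel that it lies flat, before adding the next. Do not knock the other things on the bench about.

Things in the scene. Friction and masses are not known exactly. Their poses are not given: they have to be found in the camera images.
- cell_seat (a point): Centre of the top face of the cell's fixed steel base (124 x 76 mm, top 36 mm above the bench); x along its length, z up. Plates lie on it between the two pins with about 2 mm play, either way round. Stacked right, the centres of frame, electrode and cover lie 4, 12 and 23 mm above this point. Tube fittings stick 26 mm out of its short ends.
- pin_tip (a point): Tip of the brass alignment pin at the base's +x end; its twin stands at the -x end. Each is upright, 8 mm thick, 46 mm from the base's centre, straight for 34 mm above the top face, then an 8 mm cone. A plate hung up on a pin stays tilted or too high. Press each layer with about 10 N for half a second; over 100 N cracks the stack.
- frame_center (a point): Blue plastic spacer frame, 8 mm thick, 35 g. Its 64 x 36 mm window, between two long rails 12 mm wide, has two level 4 mm ribs along x, 6 mm off the middle: press on ribs or rails. Outline 110 x 60 mm (x its length, y its width) with a U-notch 12 mm wide, 15 mm deep in the middle of each short end. Starts flat on the bench; grip it across the 60 mm at mid-length. Point: its centre, half-way up.
- electrode_center (a point): Black graphite plate, 8 mm thick, 95 g, copper tab 19 mm out of its +y long edge, 41 mm towards +x. Outline 110 x 60 mm (x its length, y its width) with a U-notch 12 mm wide, 15 mm deep in the middle of each short end. Starts flat on the bench; grip it across the 60 mm at mid-length. Point: its centre, half-way up.
- cover_center (a point): Beige plastic cover plate, 14 mm thick, 130 g, solid. Outline 110 x 60 mm (x its length, y its width) with a U-notch 12 mm wide, 15 mm deep in the middle of each short end. Starts flat on the bench; grip it across the 60 mm at mid-length. Point: its centre, half-way up.
- bottle: Bystander: small closed glass jar with black lid, 56 mm diameter, 105 mm high, origin under its centre.
- bolt_dish: Bystander: white dish of screws and nuts for later, 74 x 74 x 18 mm, origin under its centre.
- spanner: Bystander: steel spanner lying flat, 150 mm long along its x.
- insert: Bystander: steel reactor insert, upright cylinder 36 mm diameter, 55 mm high, origin under its centre.
Mind the look-alikes: they are no part of the job. Of the things that look like the part that bears electrode_center, take the one that is farthest to the robot's right at the start. There is more than one size of the part that bears cell_seat; the job needs the smallest.

How it is judged:
By the outcome, as a careful person would: the job done as asked, in the order asked, and still so for the second after the job is handed in, with the robot touching nothing.
It also fails if it takes over 72 s, if anything falls off the work surface, if the arm or the gripper's body presses on something with over 40 N, if the wrist force passes 120 N, or if a joint passes its speed limit or range.

## Working session

There is one attempt and no reset: what is moved stays moved. The work goes in short steps, Python scripts to look and compute and a tool call to move; the robot and the scene stay as the last step left them, time stands still between calls to the robot, and variables do not carry over. Pictures are saved under pics/ and viewed, about 8 in all and at most 12, crops included, and the job is handed in when it is done.

Besides the shell and the picture viewer there is one more tool, called as name([rows], argument=value, ...), one row to a line, values as JSON. move_arm: Moves the arm, as the interface text tells. Its arguments: {"type":"object","properties":{"increments":{"type":"array","items":{"type":"object","properties":{"offset":{"type":"array","items":{"type":"number"}},"yaw":{"type":"number"},"jaw":{"type":"number"}}}},"squeeze":{"type":"number"}},"required":["increments"]}

```bash
mkdir -p pics
cat > h.py <<'E'
import numpy as np, cv2
from workcell import manip
from scipy.spatial.transform import Rotation as Ro
def world(c,u,v,d=None,win=2,obs=None,z=None):
    K=c["intrinsics"]; ray=np.linalg.inv(K)@np.array([u,v,1.])
    if "R" in c: R=np.array(c["R"]).T; o=-R@np.array(c["t"])
    else:
        M=np.array(c["mount"]); T=Ro.from_quat(obs["ee_rot"]).as_matrix()
        R=T@M[:3,:3]; o=T@M[:3,3]+np.array(obs["position"])
    r=R@ray
    if z is not None: return o+r*(z-o[2])/r[2]
    if d is None:
        p=c["depth"][max(0,int(v)-win):int(v)+win+1,max(0,int(u)-win):int(u)+win+1]; p=p[p>0]; d=np.median(p) if len(p) else 0
    return o+r*d
def cloud(c,obs=None):
    K=c["intrinsics"]; v,u=np.mgrid[:420,:560]
    ray=np.stack([u,v,np.ones_like(u)],-1)@np.linalg.inv(K).T*c["depth"][...,None]
    if "R" in c: R=np.array(c["R"]).T; o=-R@np.array(c["t"])
    else:
        M=np.array(c["mount"]); T=Ro.from_quat(obs["ee_rot"]).as_matrix()
        R=T@M[:3,:3]; o=T@M[:3,3]+np.array(obs["position"])
    return ray@R.T+o
def save(c,n): cv2.imwrite(f"pics/{n}.png",c["pixels"][...,::-1])
E
python3 - <<'E'
from h import *
o=manip.get_obs(); print(o, manip.tcp_to_tips); print(Ro.from_quat(o["ee_rot"]).as_matrix().round(3))
for n in("top","scene"):
    c=manip.camera(n); save(c,n)
    for q in ["cell_seat","pin_tip","frame_center","electrode_center","cover_center","bottle","bolt_dish","spanner","insert"]:
        for r in manip.spot_point(c,q):
            if r["confidence"]>.25: u,v=r["centre"]; print(n,q,round(r["confidence"],2),np.round([u,v]),world(c,u,v).round(3))
E
```

```text
{'clock': 0.0, 'joint_pos': array([ 1.10739746,  0.33287175, -0.06470586,  1.46092161,  0.02162004,
        1.34988012, -0.08850264]), 'joint_velocities': array([ 0.00183313,  0.00159015, -0.00073816,  0.0006039 ,  0.0009556 ,
        0.00204258, -0.00091137]), 'tau': array([-2.68947595e-03, -6.25455809e+01,  4.74315241e-02, -3.91606414e+01,
        1.59087055e-02,  1.00617937e-02, -1.62662045e-04]), 'position': array([ 0.26651475, -0.56495537,  0.24752541]), 'ee_rot': array([-0.15473144,  0.69047035, -0.68952903,  0.15446225]), 'ft_force': array([ 0.28795235, -0.62300936,  0.02410567]), 'torque': array([0.06587247, 0.001684  , 0.00968116]), 'grip_width': 0.9979500786472153} 0.017
[[-0.904 -0.001  0.427]
 [-0.427  0.001 -0.904]
 [ 0.    -1.    -0.001]]
top cell_seat 0.86 [266. 179.] [0.564 0.081 0.036]
top cell_seat 0.81 [ 92. 179.] [0.572 0.533 0.047]
top cell_seat 0.65 [191. 305.] [0.238 0.282 0.045]
top pin_tip 0.94 [ 88. 158.] [0.627 0.542 0.047]
top pin_tip 0.89 [267. 161.] [0.611 0.077 0.04 ]
top pin_tip 0.65 [188. 287.] [0.286 0.288 0.051]
top frame_center 0.9 [432. 216.] [ 0.
[... 680 characters left out ...]
0.36 [394. 278.] [0.71  0.316 0.034]
scene pin_tip 0.89 [478. 232.] [0.583 0.554 0.046]
scene pin_tip 0.72 [354. 145.] [0.215 0.293 0.045]
scene frame_center 0.57 [116. 219.] [ 0.459 -0.376  0.005]
scene electrode_center 0.72 [194. 271.] [ 0.645 -0.158  0.006]
scene electrode_center 0.66 [260. 184.] [0.333 0.009 0.006]
scene electrode_center 0.56 [232. 224.] [ 0.492 -0.068  0.006]
scene cover_center 0.58 [368. 212.] [0.465 0.297 0.011]
scene bottle 0.79 [395. 277.] [0.711 0.316 0.04 ]
scene bolt_dish 0.66 [318. 299.] [0.739 0.136 0.004]
scene bolt_dish 0.6 [194. 271.] [ 0.647 -0.158  0.006]
scene spanner 0.78 [116. 284.] [ 0.676 -0.341  0.005]
scene insert 0.9 [266. 301.] [0.764 0.013 0.035]
```

View pics/top.png

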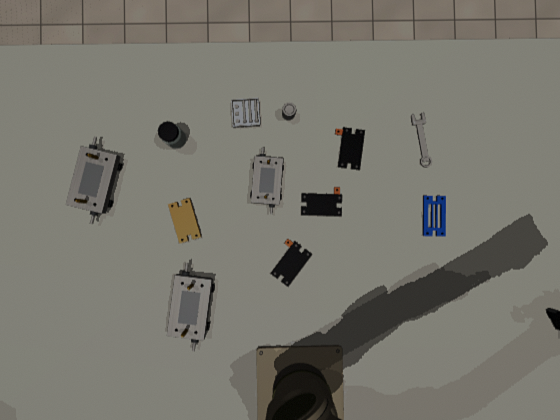

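View pics/scene.png

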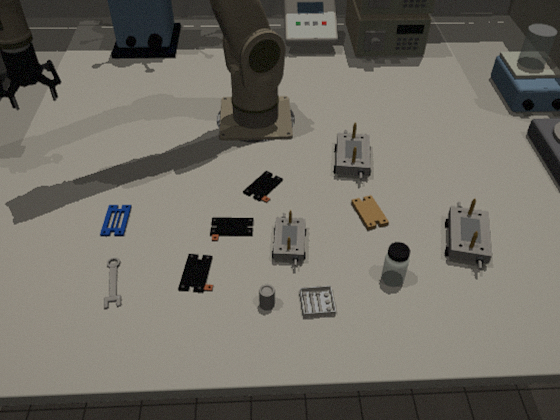

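The top view shows the smallest base near (266,180). The frame is blue at (434,216), the rightmost electrode at (350,148) with its tab at (339,131), and the cover at (184,221). The scene view agrees. Next I get the poses from the masks.

```bash
cat >> h.py <<'E'
def rect(P):
    (cx,cy),(w,h),a=cv2.minAreaRect((P[:,:2]*1000).astype(np.float32))
    if w<h: w,h,a=h,w,a+90
    return np.round([cx,cy,w,h,(a+90)%180-90],2)   # mm, long-axis angle deg
def masks(c,X):
    hsv=cv2.cvtColor(c["pixels"],cv2.COLOR_RGB2HSV).astype(int); H,S,V=[hsv[...,i] for i in range(3)]; z=X[...,2]
    return dict(frame=(H>100)&(H<130)&(S>120)&(V>60)&(z<.08),elec=(V<55)&(z>.003)&(z<.08),cover=(H>10)&(H<28)&(S>110)&(V>110)&(z>.004),
      base=(z>.030)&(z<.041))
def near(X,m,xy,r): 
    m=m&(np.hypot(X[...,0]-xy[0],X[...,1]-xy[1])<r); m=cv2.morphologyEx(m.astype(np.uint8),cv2.MORPH_OPEN,np.ones((2,2)))>0
    n,l,s,_=cv2.connectedComponentsWithStats(m.astype(np.uint8)); k=1+np.argmax(s[1:,4]); return X[l==k]
E
python3 - <<'E'
from h import *
c=manip.camera("top"); X=cloud(c); M=masks(c,X)
for n,xy in dict(frame=(.458,-.372),elec=(.651,-.147),cover=(.452,.305),base=(.564,.08)).items():
    P=near(X,M[n],xy,.085); print(n,rect(P),len(P),np.median(P[:,2]).round(4))
print(world(c,339,131,z=.006))
E
```

```text
frame [ 459.27 -167.51  492.45  107.09   89.18] 565 0.0067
elec [557.38 -79.31 359.51 104.39 -41.43] 812 0.0072
cover [478.78 210.31 244.06 107.34 -75.6 ] 773 0.0136
base [540.07  77.36 165.35  76.65  -5.58] 1305 0.0354
[ 0.69446653 -0.12151277  0.006     ]
```

```bash
sed -i 's/; m=cv2.morphologyEx.*$//' h.py
python3 - <<'E'
from h import *
c=manip.camera("top"); X=cloud(c); M=masks(c,X)
for n,xy in dict(frame=(.458,-.372),elec=(.651,-.147),cover=(.452,.305),base=(.564,.08)).items():
    P=near(X,M[n],xy,.085); print(n,rect(P),len(P),np.median(P[:,2]).round(4))
E
```

```text
frame [ 458.96 -376.63  106.41   61.91   -1.18] 592 0.0072
elec [ 646.26 -152.96  109.72   60.75   -8.46] 813 0.0076
cover [459.24 302.57 108.25  59.23  15.62] 788 0.0136
base [562.03  78.59 136.59  75.96  -5.77] 1319 0.0357
```

```bash
cat >> h.py <<'E'
def go(x,y,z,ang,o=None):
    """offset+yaw to reach TCP x,y,z (m) with jaw axis at ang deg (mod 180)"""
    o=o or manip.get_obs(); T=Ro.from_quat(o["ee_rot"]).as_matrix(); p=np.array(o["position"])
    a=np.degrees(np.arctan2(T[1,2],T[0,2])); d=(ang-a+90)%180-90
    print("t",round(o["clock"],2),"pos",p.round(4),"ang",a.round(2),"F",np.round(o["ft_force"],1),"w",round(o["grip_width"],3),"tilt",T[:,1].round(4),"j7",o["joint_pos"][6].round(2))
    print("   offset",(T.T@(np.array([x,y,z])-p)).round(4),"yaw",round(-d,2), "alt", round(-d+180*np.sign(d),2))
E
python3 -c "
from h import *
go(.459,-.377,.24,88.8)"
```

```text
t 1.1 pos [ 0.2667 -0.5653  0.2483] ang -64.74 F [-0.1  0.3  0.4] w 0.999 tilt [ 1.e-04 -0.e+00 -1.e+00] j7 -0.09
   offset [-0.2542  0.0084 -0.0882] yaw 26.46 alt -153.54
```

move_arm([
  {"offset": [-0.254,0.008,-0.088],"yaw": 26.5,"jaw": 0},
  {"offset": [-0.254,0.008,-0.088],"yaw": 26.5,"jaw": 0},
  {"offset": [-0.254,0.008,-0.088],"yaw": 26.5,"jaw": 0},
  {"offset": [-0.254,0.008,-0.088],"yaw": 26.5,"jaw": 0},
  {"offset": [-0.254,0.008,-0.088],"yaw": 26.5,"jaw": 0},
  {"offset": [-0.254,0.008,-0.088],"yaw": 26.5,"jaw": 0},
  {"offset": [-0.254,0.008,-0.088],"yaw": 26.5,"jaw": 0},
  {"offset": [-0.254,0.008,-0.088],"yaw": 26.5,"jaw": 0},
  {"offset": [-0.254,0.008,-0.088],"yaw": 26.5,"jaw": 0},
  {"offset": [-0.254,0.008,-0.088],"yaw": 26.5,"jaw": 0},
])

```text
clock: 1.93
position: [0.4582, -0.378, 0.2403]
ee_rot: [-0.008, -0.707, 0.707, 0.008]
ft_force: [-0.2, -0.3, 0.2]
grip_width: 0.999
```

```bash
cat > m.py <<'E'
from h import *
import sys
def meas(n,xy,name,view=False):
    o=manip.get_obs(); c=manip.camera("wrist"); 
    if view: save(c,name)
    X=cloud(c,o); M=masks(c,X)
    P=near(X,M[n],xy,.085); r=rect(P); print(n,r,len(P),np.percentile(P[:,2],[5,50,95]).round(4))
    return c,o,r
E
python3 - <<'E'
from m import *
c,o,r=meas("frame",(.459,-.377),"w1",True)
print(c["mount"].round(3)); go(r[0]/1e3,r[1]/1e3,.10,r[4]+90,o)
E
```

```text
frame [ 460.51 -376.66  108.37   58.62   -1.82] 3409 [0.0074 0.0086 0.0098]
[[ 0.001  0.962  0.271 -0.069]
 [-0.002 -0.271  0.962 -0.126]
 [ 1.    -0.001  0.001 -0.   ]
 [ 0.     0.     0.     1.   ]]
t 1.93 pos [ 0.4582 -0.378   0.2403] ang -91.29 F [-0.2 -0.3  0.2] w 0.999 tilt [-4.e-04 -5.e-04 -1.e+00] j7 -1.01
   offset [-0.0023  0.1403 -0.0015] yaw 0.53 alt -179.47
```

View pics/w1.png

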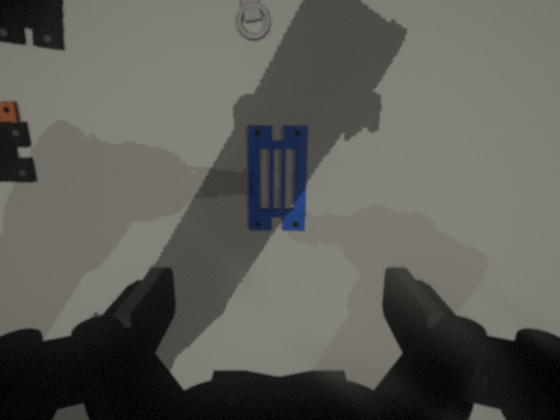

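The wrist view shows the frame at about (277,178), with the fingers clear of it.

move_arm([
  {"offset": [-0.002,0.18,-0.0015],"yaw": 0.5,"jaw": 40},
  {"offset": [-0.002,0.18,-0.0015],"yaw": 0.5,"jaw": 40},
  {"offset": [-0.002,0.18,-0.0015],"yaw": 0.5,"jaw": 40},
  {"offset": [-0.002,0.18,-0.0015],"yaw": 0.5,"jaw": 40},
  {"offset": [-0.002,0.18,-0.0015],"yaw": 0.5,"jaw": 40},
  {"offset": [-0.002,0.18,-0.0015],"yaw": 0.5,"jaw": 40},
  {"offset": [-0.002,0.18,-0.0015],"yaw": 0.5,"jaw": 40},
])

```text
clock: 2.57
position: [0.4597, -0.3784, 0.0616]
ee_rot: [-0.012, -0.707, 0.707, 0.012]
ft_force: [0.0, -1.0, 1.8]
grip_width: 0.839
```

Run:
```python
from m import *
print(manip.tcp_to_tips)
c,o,r=meas("frame",(.459,-.377),"w2",True)
go(r[0]/1e3,r[1]/1e3,.02,r[4]+90,o)
```

```text
0.017
frame [ 460.45 -376.46  109.87   59.42   -2.09] 12734 [0.0076 0.0086 0.0096]
t 2.57 pos [ 0.4597 -0.3784  0.0616] ang -91.94 F [ 0.  -1.   1.8] w 0.839 tilt [-1.0e-04 -1.1e-03 -1.0e+00] j7 -1.05
   offset [-0.0007  0.0416 -0.002 ] yaw 0.15 alt -179.85
```

View pics/w2.png

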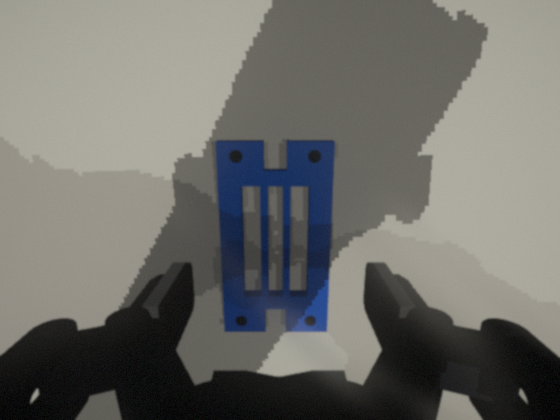

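move_arm([
  {"offset": [-0.0007,0.02,-0.002],"yaw": 0.1,"jaw": 50},
  {"offset": [-0.0007,0.038,-0.002],"yaw": 0.1,"jaw": 50},
  {"offset": [-0.0007,0.038,-0.002],"yaw": 0.1,"jaw": 50},
  {"offset": [-0.0007,0.038,-0.002],"yaw": 0.1,"jaw": 50},
])

```text
clock: 2.95
position: [0.4621, -0.3777, 0.0268]
ee_rot: [-0.014, -0.706, 0.708, 0.011]
ft_force: [1.0, -0.3, 0.0]
grip_width: 0.803
```

move_arm([
  {"offset": [0,0.002,0],"yaw": 0,"jaw": 50},
  {"offset": [0,0.002,0],"yaw": 0,"jaw": 50},
])

```text
clock: 3.12
position: [0.4633, -0.3786, 0.027]
ee_rot: [-0.015, -0.705, 0.709, 0.01]
ft_force: [0.1, 0.3, 0.7]
grip_width: 0.802
```

Run:
```python
from m import *
c,o,r=meas("frame",(.459,-.377),"w3")
go(r[0]/1e3,r[1]/1e3,.02,r[4]+90,o)
X=cloud(c,o); d=X[(c["depth"]>0)]
T=Ro.from_quat(o["ee_rot"]).as_matrix(); L=(X-o["position"])@T  # tool coords
m=(abs(L[...,0])<.02)&(abs(L[...,2])>.033)&(abs(L[...,2])<.06)&(X[...,2]<.09)&(X[...,2]>.0)
for s in(-1,1):
    q=m&(np.sign(L[...,2])==s)&(X[...,2]>.0045); print(s,q.sum(),np.percentile(L[q][:,1],[50,95,99]).round(4),np.percentile(L[q][:,2],[2,98]).round(4),np.percentile(L[q][:,0],[2,98]).round(4))
```

```text
frame [ 462.19 -376.58  106.5    59.7    -1.98] 18490 [0.0075 0.0085 0.0095]
t 3.12 pos [ 0.4633 -0.3786  0.027 ] ang -92.04 F [0.1 0.3 0.7] w 0.802 tilt [ 0.006  -0.0059 -1.    ] j7 -1.07
   offset [ 0.0012  0.0069 -0.002 ] yaw -0.06 alt 179.94
-1 11919 [-0.0441 -0.0032  0.005 ] [-0.0595 -0.0341] [-0.0149  0.0091]
1 11808 [-0.0442 -0.0033  0.0051] [0.0339 0.0594] [-0.0142  0.0092]
```

Run:
```python
from m import *
o=manip.get_obs(); print(o["joint_pos"].round(3),o["joint_velocities"].round(3),o["tau"].round(1)); go(.461,-.3766,.022,88,o)
```

```text
[ 0.729  0.489 -0.149  1.746  0.091  0.905 -1.065] [ 0.001  0.007 -0.     0.009 -0.001 -0.003 -0.001] [  0.  -65.   -1.5 -31.7   0.   -0.    0. ]
t 3.17 pos [ 0.463  -0.3784  0.0266] ang -92.04 F [-0.9 -0.2 -0.2] w 0.804 tilt [ 0.0054 -0.0055 -1.    ] j7 -1.07
   offset [ 0.0021  0.0046 -0.0018] yaw -0.04 alt 179.96
```

move_arm([
  {"offset": [0.002,0.004,-0.002],"yaw": 0,"jaw": 50},
  {"offset": [0.002,0.004,-0.002],"yaw": 0,"jaw": 50},
  {"offset": [0.002,0.004,-0.002],"yaw": 0,"jaw": 50},
])

```text
clock: 3.42
position: [0.461, -0.3763, 0.0227]
ee_rot: [-0.015, -0.705, 0.709, 0.011]
ft_force: [0.2, 0.5, -0.5]
grip_width: 0.805
```

Run:
```python
from m import *
go(.461,-.3766,.02,88)
```

```text
t 3.42 pos [ 0.461  -0.3763  0.0227] ang -92.04 F [ 0.2  0.5 -0.5] w 0.805 tilt [ 0.0054 -0.0055 -1.    ] j7 -1.07
   offset [0.     0.0027 0.0003] yaw -0.04 alt 179.96
```

move_arm([
  {"offset": [0,0.004,0],"yaw": 0,"jaw": 50},
  {"offset": [0,0.004,0],"yaw": 0,"jaw": 50},
  {"offset": [0,0.004,0],"yaw": 0,"jaw": 50},
])

```text
clock: 3.67
position: [0.4608, -0.3761, 0.0183]
ee_rot: [-0.014, -0.705, 0.709, 0.011]
ft_force: [0.2, 1.0, 0.6]
grip_width: 0.803
```

move_arm([
  {"offset": [0,0.002,0],"yaw": 0,"jaw": 55},
  {"offset": [0,0.002,0],"yaw": 0,"jaw": 55},
])

```text
clock: 3.83
position: [0.4607, -0.376, 0.0158]
ee_rot: [-0.014, -0.705, 0.709, 0.011]
ft_force: [-0.9, -0.7, -0.3]
grip_width: 0.781
```

Run:
```python
from m import *
c,o,r=meas("frame",(.459,-.377),"w4")
go(r[0]/1e3,r[1]/1e3,.015,88,o); cv2.imwrite("pics/w4.png",c["pixels"][200:,:,::-1])
```

```text
frame [ 465.51 -376.66   99.75   59.91   -1.96] 20490 [0.0075 0.0086 0.0096]
t 3.83 pos [ 0.4607 -0.376   0.0158] ang -92.04 F [-0.9 -0.7 -0.3] w 0.781 tilt [ 0.0044 -0.0047 -1.    ] j7 -1.07
   offset [-0.0049  0.0009  0.0005] yaw -0.04 alt 179.96
```

View pics/w4.png

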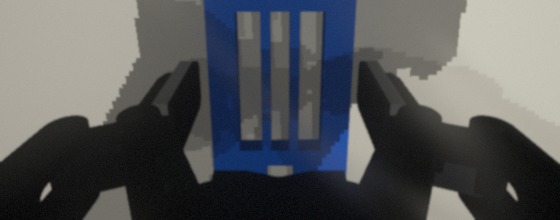

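The frame sits centred between the pads and nothing is touching. I go down a little more.

move_arm([
  {"offset": [0,0.003,0.0003],"yaw": 0,"jaw": 55},
  {"offset": [0,0.003,0.0003],"yaw": 0,"jaw": 55},
])

```text
clock: 4.05
position: [0.4605, -0.3762, 0.0124]
ee_rot: [-0.014, -0.705, 0.709, 0.011]
ft_force: [0.1, -0.3, 0.7]
grip_width: 0.788
```

move_arm([
  {"offset": [0,0.002,0],"yaw": 0,"jaw": 55},
  {"offset": [0,0.002,0],"yaw": 0,"jaw": 55},
])

```text
clock: 4.22
position: [0.4605, -0.3764, 0.0105]
ee_rot: [-0.014, -0.705, 0.709, 0.011]
ft_force: [0.9, 0.1, -0.4]
grip_width: 0.787
```

Run:
```python
from m import *
go(.460,-.3766,.01,88)
```

```text
t 4.22 pos [ 0.4605 -0.3764  0.0105] ang -92.05 F [ 0.9  0.1 -0.4] w 0.787 tilt [ 0.0041 -0.0046 -1.    ] j7 -1.07
   offset [0.0005 0.0005 0.0002] yaw -0.05 alt 179.95
```

move_arm([
  {"offset": [0,0,0],"yaw": 0,"jaw": 100},
  {"offset": [0,0,0],"yaw": 0,"jaw": 100},
  {"offset": [0,0,0],"yaw": 0,"jaw": 100},
  {"offset": [0,0,0],"yaw": 0,"jaw": 100},
], squeeze=40)

```text
clock: 4.55
position: [0.4617, -0.3767, 0.0125]
ee_rot: [-0.015, -0.705, 0.709, 0.01]
ft_force: [-4.0, 2.9, 18.0]
grip_width: 0.686
```

Run:
```python
from m import *
go(.460,-.3766,.12,88)
```

```text
t 4.55 pos [ 0.4617 -0.3767  0.0125] ang -92.04 F [-4.   2.9 18. ] w 0.686 tilt [ 0.0062 -0.0056 -1.    ] j7 -1.07
   offset [ 0.001  -0.1075  0.0005] yaw -0.04 alt 179.96
```

move_arm([
  {"offset": [0.001,-0.04,0],"yaw": 0,"jaw": 100},
  {"offset": [0.001,-0.14,0],"yaw": 0,"jaw": 100},
  {"offset": [0.001,-0.14,0],"yaw": 0,"jaw": 100},
  {"offset": [0.001,-0.14,0],"yaw": 0,"jaw": 100},
  {"offset": [0.001,-0.14,0],"yaw": 0,"jaw": 100},
])

```text
clock: 4.97
position: [0.4619, -0.3774, 0.1579]
ee_rot: [-0.017, -0.703, 0.711, 0.008]
ft_force: [0.0, 0.6, -0.5]
grip_width: 0.688
```

```bash
cat >> m.py <<'E'
def pins(c,o=None,xy=(.562,.079),zmin=.045,zmax=.082,show=True):
    X=cloud(c,o); z=X[...,2]; m=(np.hypot(X[...,0]-xy[0],X[...,1]-xy[1])<.075)&(z>zmin)&(z<zmax)&(c["depth"]>0)
    n,l,s,_=cv2.connectedComponentsWithStats(m.astype(np.uint8)); out=[]
    for k in range(1,n):
        if s[k,4]<3: continue
        P=X[l==k]; out.append(P.mean(0)); 
        if show: print("pin?",s[k].tolist(),P.mean(0).round(4),"med",np.median(P,0).round(4),"ztop",P[:,2].max().round(3), "xr",np.percentile(P[:,0],[5,95]).round(4),"yr",np.percentile(P[:,1],[5,95]).round(4))
    return out
E
python3 - <<'E'
from m import *
c=manip.camera("top"); pins(c); go(.42,.09,.22,84.2)
E
```

```text
pin? [267, 160, 3, 5, 13] [0.6055 0.0741 0.0673] med [0.6041 0.0741 0.0708] ztop 0.077 xr [0.6024 0.6096] yr [0.0715 0.0767]
pin? [264, 196, 3, 3, 9] [0.5145 0.0835 0.0723] med [0.5143 0.0835 0.0733] ztop 0.078 xr [0.5119 0.517 ] yr [0.0809 0.0862]
t 5.02 pos [ 0.4608 -0.3766  0.1548] ang -92.04 F [ 0.4 -0.8 -0.3] w 0.686 tilt [ 0.0097 -0.0084 -0.9999] j7 -1.04
   offset [ 0.0568 -0.0695 -0.4643] yaw 3.76 alt -176.24
```

move_arm([
  {"offset": [0.047,-0.065,-0.464],"yaw": 3.8,"jaw": 100},
  {"offset": [0.047,-0.065,-0.464],"yaw": 3.8,"jaw": 100},
  {"offset": [0.047,-0.065,-0.464],"yaw": 3.8,"jaw": 100},
  {"offset": [0.047,-0.065,-0.464],"yaw": 3.8,"jaw": 100},
  {"offset": [0.047,-0.065,-0.464],"yaw": 3.8,"jaw": 100},
  {"offset": [0.047,-0.065,-0.464],"yaw": 3.8,"jaw": 100},
  {"offset": [0.047,-0.065,-0.464],"yaw": 3.8,"jaw": 100},
  {"offset": [0.047,-0.065,-0.464],"yaw": 3.8,"jaw": 100},
  {"offset": [0.047,-0.065,-0.464],"yaw": 3.8,"jaw": 100},
  {"offset": [0.047,-0.065,-0.464],"yaw": 3.8,"jaw": 100},
])

```text
clock: 5.85
position: [0.4319, 0.0379, 0.2073]
ee_rot: [-0.039, -0.703, 0.709, 0.033]
ft_force: [1.1, -0.4, -0.7]
grip_width: 0.683
```

move_arm([
  {"offset": [0,0,-0.02],"yaw": 0,"jaw": 100},
  {"offset": [0,0,-0.038],"yaw": 0,"jaw": 100},
  {"offset": [0,0,-0.038],"yaw": 0,"jaw": 100},
  {"offset": [0,0,-0.038],"yaw": 0,"jaw": 100},
])

```text
clock: 6.18
position: [0.4351, 0.0761, 0.2056]
ee_rot: [-0.037, -0.703, 0.709, 0.033]
ft_force: [-0.3, -0.4, 0.2]
grip_width: 0.687
```

Run:
```python
from m import *
o=manip.get_obs(); c=manip.camera("wrist"); save(c,"w5"); pins(c,o); go(.5597,.0788,.14,84.1,o)
```

```text
pin? [251, 91, 12, 13, 121] [0.5167 0.0821 0.0722] med [0.5165 0.0821 0.0737] ztop 0.08 xr [0.5135 0.52  ] yr [0.0791 0.0856]
t 6.18 pos [0.4351 0.0761 0.2056] ang -95.74 F [-0.3 -0.4  0.2] w 0.687 tilt [ 0.0054 -0.0085 -0.9999] j7 -1.94
   offset [-0.1233  0.0662 -0.0156] yaw 0.16 alt -179.84
```

View pics/w5.png

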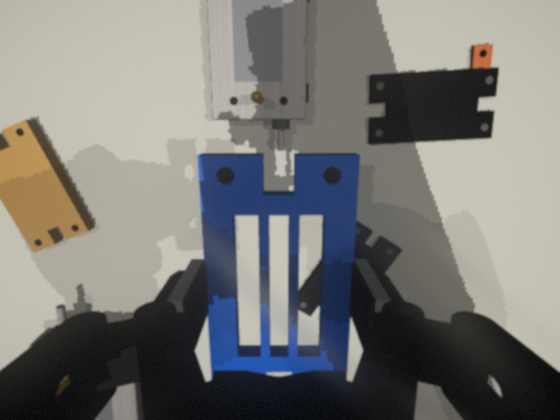

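The frame is held square, with its front notch at (279,172). The near pin is at (256,97), and the base lies ahead of the frame. I move over the base.

move_arm([
  {"offset": [-0.03,0.03,-0.01],"yaw": 0.2,"jaw": 100},
  {"offset": [-0.07,0.06,-0.015],"yaw": 0.2,"jaw": 100},
  {"offset": [-0.11,0.09,-0.016],"yaw": 0.2,"jaw": 100},
  {"offset": [-0.125,0.097,-0.016],"yaw": 0.2,"jaw": 100},
  {"offset": [-0.125,0.097,-0.016],"yaw": 0.2,"jaw": 100},
  {"offset": [-0.125,0.097,-0.016],"yaw": 0.2,"jaw": 100},
])

```text
clock: 6.73
position: [0.5611, 0.0756, 0.1061]
ee_rot: [-0.038, -0.703, 0.709, 0.038]
ft_force: [-1.0, 0.0, -0.5]
grip_width: 0.687
```

```bash
cat >> m.py <<'E'
def tool(P,o): return (np.asarray(P)-o["position"])@Ro.from_quat(o["ee_rot"]).as_matrix()
E
python3 - <<'E'
from m import *
o=manip.get_obs(); c=manip.camera("wrist"); save(c,"w6")
for p in pins(c,o): print("tool",tool(p,o).round(4))
X=cloud(c,o); M=masks(c,X)["frame"]; L=tool(X,o); P=L[M&(X[...,2]>.08)]; print(rect(P[:,[0,2]]),np.median(P[:,1]))
go(.5597,.0788,.14,84.1,o)
E
```

```text
pin? [264, 148, 16, 23, 303] [0.61   0.0733 0.0707] med [0.6103 0.0733 0.0731] ztop 0.08 xr [0.6061 0.6127] yr [0.0703 0.0765]
pin? [270, 303, 11, 42, 429] [0.52   0.0818 0.0642] med [0.5203 0.0817 0.0656] ztop 0.08 xr [0.5177 0.5215] yr [0.0791 0.0844]
tool [-0.0488  0.0355 -0.0034]
tool [ 0.0416  0.0419 -0.0021]
[0. 0. 0. 0. 0.] nan
t 6.73 pos [0.5611 0.0756 0.1061] ang -96.19 F [-1.   0.  -0.5] w 0.687 tilt [-2.0e-04 -8.5e-03 -1.0e+00] j7 -2.06
   offset [ 0.0017 -0.0339 -0.0028] yaw -0.29 alt 179.71
  return _methods._mean(a, axis=axis, dtype=dtype,
  ret = ret.dtype.type(ret / rcount)
```

View pics/w6.png

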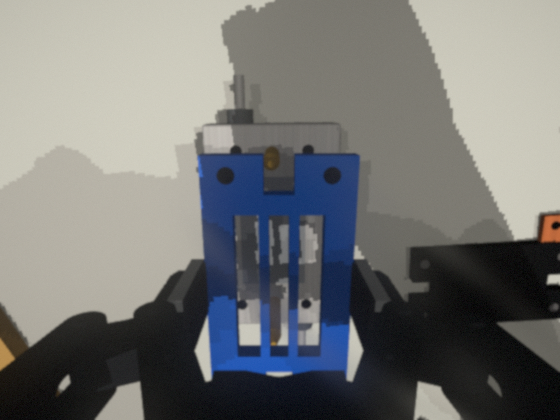

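```bash
cat >> m.py <<'E'
def held(c,o,n):
    hsv=cv2.cvtColor(c["pixels"],cv2.COLOR_RGB2HSV).astype(int); H,S,V=[hsv[...,i] for i in range(3)]
    L=tool(cloud(c,o),o); d=c["depth"]
    m={"frame":(H>100)&(H<130)&(S>120)&(V>40),"cover":(H>8)&(H<28)&(S>90)&(V>60),"elec":(V<60)}[n]&(abs(L[...,2])<.045)&(abs(L[...,0])<.08)&(L[...,1]<.02)&(L[...,1]>-.03)&(d>0)
    if n=="elec": m&=abs(L[...,2])<.029
    n_,l,s,_=cv2.connectedComponentsWithStats(m.astype(np.uint8)); P=L[l==1+np.argmax(s[1:,4])]
    print("front x",np.percentile(P[:,0],1).round(4))
    for a,b in((-.05,-.042),(-.038,-.02),(-.02,0)):
        q=P[(P[:,0]>a)&(P[:,0]<b)]
        if len(q): print("  x",a,b,"z edges",np.percentile(q[:,2],[0.5,99.5]).round(4),"mid",np.percentile(q[:,2],[0.5,99.5]).mean().round(4),"y",np.median(q[:,1]).round(4))
    q=P[P[:,0]<np.percentile(P[:,0],1)+.009]; zs=np.sort(q[:,2]); zs=zs[abs(zs)<.015]; g=np.diff(zs); k=g.argmax(); print("  notch z",zs[k:k+2].round(4),"mid",zs[k:k+2].mean().round(4))
E
python3 - <<'E'
from m import *
o=manip.get_obs(); c=manip.camera("wrist"); held(c,o,"frame")
for p in pins(c,o,show=False): print("tool",tool(p,o).round(4))
E
```

```text
front x -0.0538
  x -0.05 -0.042 z edges [-0.0295  0.0294] mid -0.0001 y 0.004
  x -0.038 -0.02 z edges [-0.0292  0.0294] mid 0.0001 y 0.004
  x -0.02 0 z edges [-0.0291  0.0293] mid 0.0001 y 0.0039
  notch z [-0.0061  0.0058] mid -0.0001
tool [-0.0488  0.0373 -0.0028]
tool [ 0.0417  0.0433 -0.0018]
```

move_arm([
  {"offset": [-0.0035,0.008,-0.0025],"yaw": -0.6,"jaw": 100},
  {"offset": [-0.0035,0.008,-0.0025],"yaw": -0.6,"jaw": 100},
  {"offset": [-0.0035,0.008,-0.0025],"yaw": -0.6,"jaw": 100},
  {"offset": [-0.0035,0.008,-0.0025],"yaw": -0.6,"jaw": 100},
])

```text
clock: 7.17
position: [0.5648, 0.0788, 0.1018]
ee_rot: [-0.036, -0.703, 0.709, 0.032]
ft_force: [-0.1, 0.1, -0.5]
grip_width: 0.682
```

Run:
```python
from m import *
o=manip.get_obs(); c=manip.camera("wrist"); held(c,o,"frame")
for p in pins(c,o,show=False): print("tool",tool(p,o).round(4))
go(.5597,.0788,.09,84.1,o)
```

```text
front x -0.0538
  x -0.05 -0.042 z edges [-0.0295  0.0294] mid -0.0 y 0.004
  x -0.038 -0.02 z edges [-0.0292  0.0294] mid 0.0001 y 0.004
  x -0.02 0 z edges [-0.029   0.0294] mid 0.0002 y 0.0039
  notch z [-0.0061  0.0059] mid -0.0001
tool [-0.0454  0.0319  0.0004]
tool [0.0449 0.0414 0.0001]
t 7.17 pos [0.5648 0.0788 0.1018] ang -95.48 F [-0.1  0.1 -0.5] w 0.682 tilt [ 0.0055 -0.0093 -0.9999] j7 -2.06
   offset [0.0052 0.0118 0.0004] yaw 0.42 alt -179.58
```

move_arm([
  {"offset": [0,0.012,0.0002],"yaw": 0,"jaw": 100},
  {"offset": [0,0.018,0.0002],"yaw": 0,"jaw": 100},
  {"offset": [0,0.018,0.0002],"yaw": 0,"jaw": 100},
  {"offset": [0,0.018,0.0002],"yaw": 0,"jaw": 100},
])

```text
clock: 7.55
position: [0.5644, 0.0783, 0.083]
ee_rot: [-0.035, -0.703, 0.71, 0.032]
ft_force: [0.3, 0.6, 0.2]
grip_width: 0.686
```

Run:
```python
from m import *
o=manip.get_obs(); c=manip.camera("wrist"); save(c,"w7"); held(c,o,"frame")
for p in pins(c,o,show=False): print("tool",tool(p,o).round(4))
go(.5597,.0788,.09,84.1,o)
```

```text
front x -0.0538
  x -0.05 -0.042 z edges [-0.0298  0.0294] mid -0.0002 y 0.004
  x -0.038 -0.02 z edges [-0.0293  0.0294] mid 0.0001 y 0.004
  x -0.02 0 z edges [-0.029   0.0294] mid 0.0002 y 0.0039
  notch z [-0.0061  0.0059] mid -0.0001
tool [-0.0118  0.0045 -0.0001]
tool [-0.046   0.0134  0.0001]
tool [-0.0074  0.0027 -0.0403]
tool [-0.0074  0.0032  0.0398]
t 7.55 pos [0.5644 0.0783 0.083 ] ang -95.48 F [0.3 0.6 0.2] w 0.686 tilt [ 0.0039 -0.0093 -0.9999] j7 -2.07
   offset [ 0.0047 -0.007   0.    ] yaw 0.42 alt -179.58
```

View pics/w7.png

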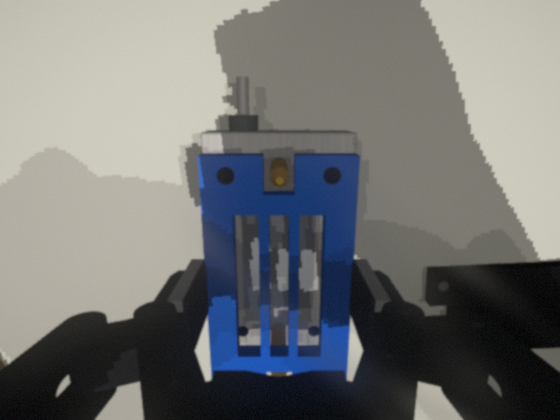

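The front pin shows at (280,175), centred inside the front notch. I go on down.

move_arm([
  {"offset": [-0.0008,0.008,0],"yaw": 0,"jaw": 100},
  {"offset": [-0.0008,0.018,0],"yaw": 0,"jaw": 100},
  {"offset": [-0.0008,0.027,0],"yaw": 0,"jaw": 100},
  {"offset": [-0.0008,0.031,0],"yaw": 0,"jaw": 100},
  {"offset": [-0.0008,0.031,0],"yaw": 0,"jaw": 100},
  {"offset": [-0.0008,0.031,0],"yaw": 0,"jaw": 100},
])

```text
clock: 8.1
position: [0.5657, 0.0781, 0.0521]
ee_rot: [-0.035, -0.703, 0.709, 0.032]
ft_force: [-0.6, -0.1, -0.7]
grip_width: 0.688
```

move_arm([
  {"offset": [0,0.003,0],"yaw": 0,"jaw": 100},
  {"offset": [0,0.003,0],"yaw": 0,"jaw": 100},
  {"offset": [0,0.003,0],"yaw": 0,"jaw": 100},
])

```text
clock: 8.35
position: [0.5659, 0.078, 0.0492]
ee_rot: [-0.036, -0.703, 0.709, 0.032]
ft_force: [-0.9, 0.3, -0.3]
grip_width: 0.686
```

Run:
```python
from m import *
o=manip.get_obs(); c=manip.camera("wrist"); held(c,o,"frame")
for p in pins(c,o,show=False,zmin=.06): print("tool",tool(p,o).round(4))
go(.5597,.0788,.09,84.1,o)
```

```text
front x -0.0538
  x -0.05 -0.042 z edges [-0.0295  0.0294] mid -0.0001 y 0.0041
  x -0.038 -0.02 z edges [-0.0295  0.0294] mid -0.0 y 0.004
  x -0.02 0 z edges [-0.0293  0.0294] mid 0.0001 y 0.0039
  notch z [-0.0061  0.006 ] mid -0.0001
tool [-0.0447 -0.0233  0.0002]
tool [-0.0068 -0.0214 -0.0325]
tool [-0.0065 -0.0207  0.032 ]
tool [-0.0073 -0.0317 -0.0479]
tool [-0.0072 -0.0312  0.047 ]
tool [-0.0071 -0.0318  0.0516]
t 8.35 pos [0.5659 0.078  0.0492] ang -95.48 F [-0.9  0.3 -0.3] w 0.686 tilt [ 0.0047 -0.009  -0.9999] j7 -2.09
   offset [ 0.006  -0.0408  0.0002] yaw 0.42 alt -179.58
```

move_arm([
  {"offset": [0,0.001,0],"yaw": 0,"jaw": 100},
  {"offset": [0,0.001,0],"yaw": 0,"jaw": 100},
  {"offset": [0,0.001,0],"yaw": 0,"jaw": 40},
  {"offset": [0,0.001,0],"yaw": 0,"jaw": 40},
  {"offset": [0,0.001,0],"yaw": 0,"jaw": 40},
  {"offset": [0,0.001,0],"yaw": 0,"jaw": 40},
])

```text
clock: 8.9
position: [0.566, 0.078, 0.0482]
ee_rot: [-0.036, -0.703, 0.709, 0.032]
ft_force: [1.0, -0.0, -0.6]
grip_width: 0.848
```

move_arm([
  {"offset": [0,-0.015,0],"yaw": 0,"jaw": 40},
  {"offset": [0,-0.035,0],"yaw": 0,"jaw": 125},
  {"offset": [0,-0.035,0],"yaw": 0,"jaw": 125},
  {"offset": [0,-0.035,0],"yaw": 0,"jaw": 125},
  {"offset": [0,-0.035,0],"yaw": 0,"jaw": 125},
  {"offset": [0,-0.035,0],"yaw": 0,"jaw": 125},
])

```text
clock: 9.4
position: [0.5653, 0.0781, 0.0825]
ee_rot: [-0.035, -0.703, 0.709, 0.032]
ft_force: [-0.1, -0.3, 0.8]
grip_width: 0.511
```

Run:
```python
from m import *
o=manip.get_obs(); c=manip.camera("wrist"); save(c,"w8")
go(.5597,.0788,.09,84.1,o)
X=cloud(c,o); P=near(X,masks(c,X)["frame"],(.56,.079),.08); print(rect(P),np.percentile(P[:,2],[2,50,98]).round(4))
A=np.c_[P[:,:2]-P[:,:2].mean(0),np.ones(len(P))]; print(np.linalg.lstsq(A,P[:,2],rcond=None)[0].round(4))
print(tool(P.mean(0),o).round(4))
for p in pins(c,o,show=False,zmin=.055): print("tool",tool(p,o).round(4))
```

```text
t 9.4 pos [0.5653 0.0781 0.0825] ang -95.49 F [-0.1 -0.3  0.8] w 0.511 tilt [ 0.0037 -0.0092 -1.    ] j7 -2.07
   offset [ 0.0056 -0.0076 -0.0001] yaw 0.41 alt -179.59
[565.07  78.44 110.13  61.34  -5.99] [0.0418 0.0446 0.0459]
[ 0.0016 -0.0012  0.0446]
[-0.0048  0.0379  0.0002]
tool [-0.045   0.0107  0.    ]
tool [-0.0049  0.0064 -0.0232]
tool [-0.0048  0.0065  0.023 ]
tool [-0.0074  0.0036 -0.0327]
tool [-0.0074  0.0038  0.0325]
tool [ 0.0454  0.0165 -0.0003]
```

View pics/w8.png

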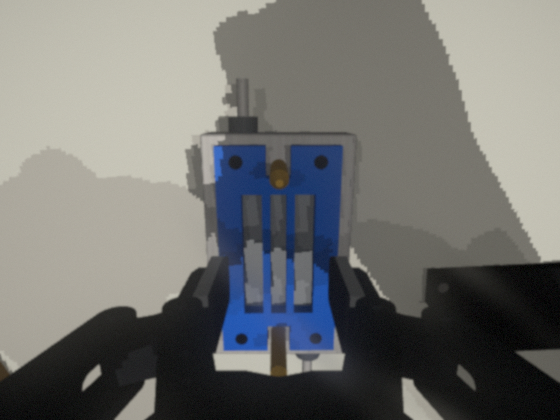

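The frame lies flat on the base with both pins in its notches. Next I press on the rails.

move_arm([
  {"offset": [0.004,0.01,0],"yaw": 0,"jaw": 125},
  {"offset": [0.004,0.019,0],"yaw": 0,"jaw": 125},
  {"offset": [0.004,0.021,0],"yaw": 0,"jaw": 125},
  {"offset": [0.004,0.021,0],"yaw": 0,"jaw": 125},
])

```text
clock: 9.78
position: [0.5603, 0.0782, 0.0599]
ee_rot: [-0.034, -0.703, 0.71, 0.033]
ft_force: [-0.2, -0.3, 0.7]
grip_width: 0.513
```

move_arm([
  {"offset": [0,0.0015,0],"yaw": 0,"jaw": 125},
  {"offset": [0,0.0015,0],"yaw": 0,"jaw": 125},
])

```text
clock: 9.95
position: [0.5607, 0.0784, 0.0593]
ee_rot: [-0.034, -0.703, 0.71, 0.033]
ft_force: [-4.9, -1.7, 12.8]
grip_width: 0.51
```

move_arm([
  {"offset": [0,0.0015,0],"yaw": 0,"jaw": 125},
  {"offset": [0,0.0015,0],"yaw": 0,"jaw": 125},
])

```text
clock: 10.12
position: [0.5607, 0.0785, 0.0592]
ee_rot: [-0.034, -0.703, 0.71, 0.033]
ft_force: [-9.9, -2.9, 21.7]
grip_width: 0.506
```

move_arm([
  {"offset": [0,0.001,0],"yaw": 0,"jaw": 125},
  {"offset": [0,0.001,0],"yaw": 0,"jaw": 125},
  {"offset": [0,0.001,0],"yaw": 0,"jaw": 125},
  {"offset": [0,0.001,0],"yaw": 0,"jaw": 125},
])

```text
clock: 10.45
position: [0.5607, 0.0785, 0.0593]
ee_rot: [-0.034, -0.702, 0.71, 0.033]
ft_force: [-7.6, -2.7, 19.0]
grip_width: 0.513
```

move_arm([
  {"offset": [0,0.0008,0],"yaw": 0,"jaw": 125},
  {"offset": [0,0.0008,0],"yaw": 0,"jaw": 125},
  {"offset": [0,0.0008,0],"yaw": 0,"jaw": 125},
  {"offset": [0,0.0008,0],"yaw": 0,"jaw": 125},
])

```text
clock: 10.78
position: [0.5607, 0.0784, 0.0593]
ee_rot: [-0.034, -0.702, 0.71, 0.033]
ft_force: [-6.4, -2.5, 17.0]
grip_width: 0.508
```

move_arm([
  {"offset": [0,-0.01,0],"yaw": 0,"jaw": 125},
  {"offset": [0,-0.05,0],"yaw": 0,"jaw": 60},
  {"offset": [0,-0.09,0],"yaw": 0,"jaw": 40},
  {"offset": [0,-0.11,0],"yaw": 0,"jaw": 40},
  {"offset": [0,-0.11,0],"yaw": 0,"jaw": 40},
  {"offset": [0,-0.11,0],"yaw": 0,"jaw": 40},
])

```text
clock: 11.28
position: [0.5612, 0.0799, 0.1705]
ee_rot: [-0.035, -0.702, 0.71, 0.032]
ft_force: [-0.5, 0.4, -1.0]
grip_width: 0.848
```

```bash
cat >> m.py <<'E'
def plane(c,o,n,xy=(.562,.079)):
    X=cloud(c,o); P=near(X,masks(c,X)[n],xy,.08); A=np.c_[P[:,:2]-P[:,:2].mean(0),np.ones(len(P))]
    print(n,rect(P),np.linalg.lstsq(A,P[:,2],rcond=None)[0].round(4),np.percentile(P[:,2],[2,50,98]).round(4),len(P))
E
python3 - <<'E'
from m import *
o=manip.get_obs(); c=manip.camera("wrist"); plane(c,o,"frame"); go(.585,-.145,.22,81.6,o)
for p in pins(c,o,show=False,zmin=.055): print("tool",tool(p,o).round(4),p.round(4))
E
```

```text
frame [565.    78.21 109.66  59.45  -5.5 ] [ 0.0012 -0.0019  0.0445] [0.0429 0.0446 0.046 ] 7348
t 11.28 pos [0.5612 0.0799 0.1705] ang -95.45 F [-0.5  0.4 -1. ] w 0.848 tilt [ 0.0039 -0.0115 -0.9999] j7 -2.03
   offset [-0.0453 -0.0468  0.2221] yaw 2.95 alt -177.05
tool [-0.0482  0.0978  0.0005] [0.6095 0.0736 0.073 ]
tool [0.0422 0.1015 0.0003] [0.5196 0.0825 0.0689]
```

```bash
python3 -c "
from h import *
go(.646,-.153,.2,81.6)"
```

```text
t 11.33 pos [0.5604 0.0796 0.1691] ang -95.46 F [-0.3  0.2  0.4] w 0.843 tilt [ 0.0014 -0.0118 -0.9999] j7 -2.03
   offset [-0.1073 -0.028   0.2237] yaw 2.94 alt -177.06
```

move_arm([
  {"offset": [-0.107,-0.028,0.2237],"yaw": 2.9,"jaw": 40},
  {"offset": [-0.107,-0.028,0.2237],"yaw": 2.9,"jaw": 40},
  {"offset": [-0.107,-0.028,0.2237],"yaw": 2.9,"jaw": 40},
  {"offset": [-0.107,-0.028,0.2237],"yaw": 2.9,"jaw": 40},
  {"offset": [-0.107,-0.028,0.2237],"yaw": 2.9,"jaw": 40},
  {"offset": [-0.107,-0.028,0.2237],"yaw": 2.9,"jaw": 40},
  {"offset": [-0.107,-0.028,0.2237],"yaw": 2.9,"jaw": 40},
  {"offset": [-0.107,-0.028,0.2237],"yaw": 2.9,"jaw": 40},
  {"offset": [-0.107,-0.028,0.2237],"yaw": 2.9,"jaw": 40},
])

```text
clock: 12.08
position: [0.645, -0.1523, 0.198]
ee_rot: [-0.051, -0.702, 0.709, 0.052]
ft_force: [-0.1, -0.1, -0.7]
grip_width: 0.84
```

Run:
```python
from m import *
c,o,r=meas("elec",(.646,-.153),"w9")
go(r[0]/1e3,r[1]/1e3,.05,r[4]+90,o)
```

```text
elec [ 648.51 -154.52  108.52   59.77   -8.5 ] 6975 [0.0074 0.0086 0.0098]
t 12.08 pos [ 0.645  -0.1523  0.198 ] ang -98.34 F [-0.1 -0.1 -0.7] w 0.84 tilt [-0.0012 -0.0104 -0.9999] j7 -1.69
   offset [-0.0037  0.148   0.0002] yaw 0.16 alt -179.84
```

move_arm([
  {"offset": [-0.0035,0.04,0.0],"yaw": 0.2,"jaw": 50},
  {"offset": [-0.0035,0.08,0.0],"yaw": 0.2,"jaw": 50},
  {"offset": [-0.0035,0.12,0.0],"yaw": 0.2,"jaw": 50},
  {"offset": [-0.0035,0.148,0.0],"yaw": 0.2,"jaw": 50},
  {"offset": [-0.0035,0.148,0.0],"yaw": 0.2,"jaw": 50},
  {"offset": [-0.0035,0.148,0.0],"yaw": 0.2,"jaw": 50},
])

```text
clock: 12.63
position: [0.6475, -0.1517, 0.0496]
ee_rot: [-0.05, -0.702, 0.709, 0.052]
ft_force: [-0.5, -0.4, -0.0]
grip_width: 0.802
```

Run:
```python
from m import *
c,o,r=meas("elec",(.646,-.153),"w9")
go(r[0]/1e3,r[1]/1e3,.014,r[4]+90,o)
```

```text
elec [ 648.84 -154.06  109.19   59.5    -8.93] 17588 [0.0076 0.0086 0.0096]
t 12.63 pos [ 0.6475 -0.1517  0.0496] ang -98.34 F [-0.5 -0.4 -0. ] w 0.802 tilt [-0.0037 -0.0092 -1.    ] j7 -1.73
   offset [-0.0017  0.0356  0.0018] yaw 0.59 alt -179.41
```

move_arm([
  {"offset": [-0.0017,0.015,0.0018],"yaw": 0.4,"jaw": 50},
  {"offset": [-0.0017,0.029,0.0018],"yaw": 0.4,"jaw": 50},
  {"offset": [-0.0017,0.0345,0.0018],"yaw": 0.4,"jaw": 50},
  {"offset": [-0.0017,0.0345,0.0018],"yaw": 0.4,"jaw": 50},
  {"offset": [-0.0017,0.0345,0.0018],"yaw": 0.4,"jaw": 50},
])

```text
clock: 13.1
position: [0.6504, -0.1545, 0.0173]
ee_rot: [-0.054, -0.702, 0.709, 0.054]
ft_force: [0.1, -0.2, -0.1]
grip_width: 0.805
```

Run:
```python
from m import *
c,o,r=meas("elec",(.646,-.153),"w9")
go(.6488,-.1541,.014,r[4]+90,o)
```

```text
elec [ 653.42 -154.74  100.18   59.87   -8.75] 29861 [0.0076 0.0086 0.0756]
t 13.1 pos [ 0.6504 -0.1545  0.0173] ang -98.76 F [ 0.1 -0.2 -0.1] w 0.805 tilt [-2.0e-04 -9.9e-03 -1.0e+00] j7 -1.75
   offset [ 0.0016  0.0033 -0.0002] yaw -0.01 alt 179.99
```

move_arm([
  {"offset": [0.001,0.003,0],"yaw": 0,"jaw": 50},
  {"offset": [0.001,0.003,0],"yaw": 0,"jaw": 60},
  {"offset": [0.001,0.003,0],"yaw": 0,"jaw": 100},
  {"offset": [0.001,0.003,0],"yaw": 0,"jaw": 100},
  {"offset": [0.001,0.003,0],"yaw": 0,"jaw": 100},
  {"offset": [0.001,0.003,0],"yaw": 0,"jaw": 100},
  {"offset": [0.001,0.003,0],"yaw": 0,"jaw": 100},
], squeeze=50)

```text
clock: 13.73
position: [0.6501, -0.1544, 0.0156]
ee_rot: [-0.055, -0.701, 0.709, 0.053]
ft_force: [-1.4, 0.3, 5.3]
grip_width: 0.678
```

move_arm([
  {"offset": [0,-0.03,0],"yaw": 0,"jaw": 100},
  {"offset": [0,-0.07,0],"yaw": 0,"jaw": 100},
  {"offset": [0,-0.11,0],"yaw": 0,"jaw": 100},
  {"offset": [0,-0.13,0],"yaw": 0,"jaw": 100},
  {"offset": [0,-0.13,0],"yaw": 0,"jaw": 100},
  {"offset": [0,-0.13,0],"yaw": 0,"jaw": 100},
])

```text
clock: 14.23
position: [0.6505, -0.1532, 0.1467]
ee_rot: [-0.056, -0.701, 0.709, 0.052]
ft_force: [-1.0, 1.0, -2.1]
grip_width: 0.682
```

Run:
```python
from m import *
o=manip.get_obs(); c=manip.camera("wrist"); save(c,"w10"); held(c,o,"elec")
go(.560,.079,.12,84.3,o)
```

```text
front x -0.0533
  x -0.05 -0.042 z edges [-0.0288  0.0288] mid -0.0 y 0.0072
  x -0.038 -0.02 z edges [-0.0285  0.0287] mid 0.0001 y 0.0071
  x -0.02 0 z edges [-0.0288  0.029 ] mid 0.0001 y 0.007
  notch z [-0.0063  0.0059] mid -0.0002
t 14.23 pos [ 0.6505 -0.1532  0.1467] ang -98.77 F [-1.   1.  -2.1] w 0.682 tilt [ 0.0037 -0.0109 -0.9999] j7 -1.71
   offset [ 0.125   0.0239 -0.216 ] yaw -3.07 alt 176.93
```

```bash
python3 -c "
from h import *
go(.5664,.0781,.115,84.5)"
```

```text
t 14.28 pos [ 0.6496 -0.1531  0.1449] ang -98.77 F [-0.5  0.2 -1.5] w 0.683 tilt [ 8.000e-04 -1.030e-02 -9.999e-01] j7 -1.71
   offset [ 0.1175  0.0275 -0.2162] yaw -3.27 alt 176.73
```

move_arm([
  {"offset": [0.02,0,-0.036],"yaw": -1,"jaw": 100},
  {"offset": [0.039,0,-0.072],"yaw": -2,"jaw": 100},
  {"offset": [0.058,0.005,-0.108],"yaw": -3,"jaw": 100},
  {"offset": [0.078,0.01,-0.144],"yaw": -3.3,"jaw": 100},
  {"offset": [0.098,0.015,-0.18],"yaw": -3.3,"jaw": 100},
  {"offset": [0.1175,0.02,-0.216],"yaw": -3.3,"jaw": 100},
  {"offset": [0.1175,0.0275,-0.216],"yaw": -3.3,"jaw": 100},
  {"offset": [0.1175,0.0275,-0.216],"yaw": -3.3,"jaw": 100},
  {"offset": [0.1175,0.0275,-0.216],"yaw": -3.3,"jaw": 100},
])

```text
clock: 15.03
position: [0.5656, 0.0771, 0.1134]
ee_rot: [-0.033, -0.702, 0.71, 0.034]
ft_force: [-0.0, -0.6, -0.4]
grip_width: 0.678
```

Run:
```python
from m import *
o=manip.get_obs(); c=manip.camera("wrist"); save(c,"w11"); held(c,o,"elec")
for p in pins(c,o,show=False,zmin=.05): print("tool",tool(p,o).round(4))
go(.5664,.0781,.09,84.5,o)
```

```text
front x -0.0531
  x -0.05 -0.042 z edges [-0.0274  0.0288] mid 0.0007 y 0.0071
  x -0.038 -0.02 z edges [-0.0277  0.0288] mid 0.0006 y 0.0071
  x -0.02 0 z edges [-0.0285  0.029 ] mid 0.0002 y 0.007
  notch z [-0.0059  0.006 ] mid 0.0
tool [-0.0446  0.0421 -0.0012]
t 15.03 pos [0.5656 0.0771 0.1134] ang -95.46 F [-0.  -0.6 -0.4] w 0.678 tilt [-0.0021 -0.0111 -0.9999] j7 -2.05
   offset [-0.0008  0.0234 -0.0013] yaw 0.04 alt -179.96
```

View pics/w11.png

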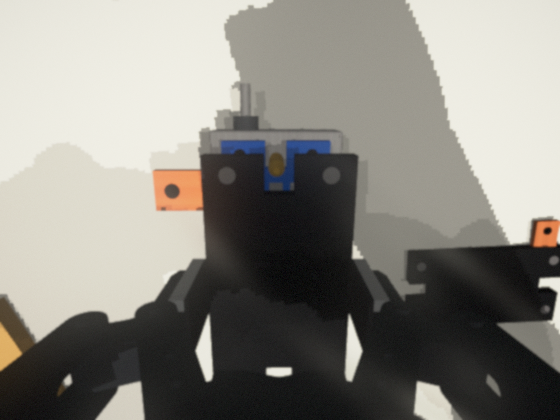

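The electrode is held square with its tab at (178,190). The front pin at (277,164) is almost lined up with the notch, so I shift 1.2 mm sideways and go down.

move_arm([
  {"offset": [0,0.006,-0.0012],"yaw": 0,"jaw": 100},
  {"offset": [0,0.013,-0.0012],"yaw": 0,"jaw": 100},
  {"offset": [0,0.018,-0.0012],"yaw": 0,"jaw": 100},
  {"offset": [0,0.018,-0.0012],"yaw": 0,"jaw": 100},
  {"offset": [0,0.018,-0.0012],"yaw": 0,"jaw": 100},
])

```text
clock: 15.5
position: [0.5661, 0.0771, 0.0954]
ee_rot: [-0.034, -0.702, 0.71, 0.035]
ft_force: [-0.6, -0.7, -0.5]
grip_width: 0.678
```

Run:
```python
from m import *
o=manip.get_obs(); c=manip.camera("wrist"); held(c,o,"elec")
for p in pins(c,o,show=False,zmin=.055): print("tool",tool(p,o).round(4))
go(.5664,.0781,.09,84.5,o)
```

```text
front x -0.0531
  x -0.05 -0.042 z edges [-0.0278  0.0288] mid 0.0005 y 0.0071
  x -0.038 -0.02 z edges [-0.0277  0.0287] mid 0.0005 y 0.0071
  x -0.02 0 z edges [-0.0289  0.029 ] mid 0.0 y 0.007
  notch z [-0.0059  0.006 ] mid 0.0001
tool [-0.0441  0.0234 -0.0012]
tool [-0.0475  0.0135 -0.0342]
tool [-0.0385  0.0147  0.0001]
tool [ 0.05    0.0168 -0.0013]
tool [0.0482 0.0141 0.0058]
t 15.5 pos [0.5661 0.0771 0.0954] ang -95.58 F [-0.6 -0.7 -0.5] w 0.678 tilt [-0.0021 -0.011  -0.9999] j7 -2.06
   offset [-0.0002  0.0054 -0.0011] yaw -0.08 alt 179.92
```

move_arm([
  {"offset": [0.0005,0.004,-0.002],"yaw": 0,"jaw": 100},
  {"offset": [0.0005,0.006,-0.002],"yaw": 0,"jaw": 100},
  {"offset": [0.0005,0.006,-0.002],"yaw": 0,"jaw": 100},
  {"offset": [0.0005,0.006,-0.002],"yaw": 0,"jaw": 100},
])

```text
clock: 15.88
position: [0.5659, 0.0793, 0.0897]
ee_rot: [-0.034, -0.702, 0.71, 0.035]
ft_force: [-0.4, 0.3, -1.1]
grip_width: 0.677
```

Run:
```python
from m import *
o=manip.get_obs(); c=manip.camera("wrist"); held(c,o,"elec")
for p in pins(c,o,show=False,zmin=.055): print("tool",tool(p,o).round(4))
go(.5664,.0781,.055,84.5,o)
```

```text
front x -0.0531
  x -0.05 -0.042 z edges [-0.0277  0.0289] mid 0.0006 y 0.0071
  x -0.038 -0.02 z edges [-0.0275  0.0287] mid 0.0006 y 0.0071
  x -0.02 0 z edges [-0.0286  0.029 ] mid 0.0002 y 0.007
  notch z [-0.0059  0.006 ] mid 0.0
tool [-0.0536  0.0101 -0.0178]
tool [-0.0461  0.0108  0.0087]
tool [-0.0526  0.0083 -0.0066]
tool [-0.0525  0.0082  0.0069]
tool [-0.052   0.0079 -0.0238]
tool [-0.0522  0.0079 -0.0227]
tool [-0.0522  0.0078 -0.0213]
tool [-0.0518  0.0078 -0.012 ]
tool [-0.0523  0.0081 -0.01  ]
tool [-0.0514  0.0078 -0.0247]
tool [-0.0507  0.0078 -0.0201]
tool [-0.0515  0.008  -0.0192]
tool [-0.0503  0.0081 -0.012 ]
tool [-0.051   0.0082  0.0182]
tool [-0.0509  0.0083  0.0207]
tool [-0.0505  0.0078 -0.0214]
tool [-0.0508  0.0075 -0.0182]
tool [-0.0445  0.0176  0.001 ]
tool [-0.0499  0.0085  0.0254]
tool [-0.0499  0.008  -0.0144]
tool [-0.0497  0.0084  0.0118]
tool [-0.0494  0.0082  0.016 ]
tool [-0.0488  0.0076 -0.0281]
tool [-0.0491  0.0077 -0.0234]
tool [-0.0401  0.0089 -0.0396]
tool [-0.048   0.0077 -0.0262]
tool [-0.0479  0.0076 -0.0247]
tool [-0.0484  0.0081  0.014
[... 7773 characters left out ...]
l [ 0.0288  0.0078 -0.0214]
tool [0.0302 0.0081 0.0156]
tool [ 0.0307  0.0078 -0.0114]
tool [0.0304 0.0082 0.0231]
tool [ 0.0312  0.0076 -0.0269]
tool [ 0.0313  0.0077 -0.0073]
tool [ 0.032   0.0077 -0.0214]
tool [ 0.0327  0.0079 -0.0158]
tool [ 0.033   0.0076 -0.014 ]
tool [0.0343 0.0081 0.0156]
tool [0.036 0.008 0.009]
tool [ 0.0364  0.0078 -0.0093]
tool [ 0.0398  0.0078 -0.0157]
tool [0.0412 0.008  0.0003]
tool [ 0.0414  0.008  -0.0071]
tool [ 0.0428  0.008  -0.0159]
tool [0.048  0.0125 0.001 ]
tool [0.048  0.0128 0.0059]
t 15.88 pos [0.5659 0.0793 0.0897] ang -95.55 F [-0.4  0.3 -1.1] w 0.677 tilt [-0.0015 -0.011  -0.9999] j7 -2.07
   offset [-0.0006  0.0347  0.0008] yaw -0.05 alt 179.95
```

```bash
sed -i 's/if s\[k,4\]<3: continue/if s[k,4]<8: continue/' m.py
cat >> m.py <<'E'
def fpin(c,o,n):
    held(c,o,n); L=tool(cloud(c,o),o); hsv=cv2.cvtColor(c["pixels"],cv2.COLOR_RGB2HSV).astype(int)
    z=cloud(c,o)[...,2]
    for a,b in((-.056,-.036),(.036,.056)):
        m=(L[...,0]>a)&(L[...,0]<b)&(abs(L[...,2])<.008)&(z>.055)&(z<.081)&(hsv[...,1]>90)&(hsv[...,0]<30)&(c["depth"]>0)
        if m.sum()>20: print("  PIN",m.sum(),L[m].mean(0).round(4),"z edges",np.percentile(L[m][:,2],[2,98]).round(4),"x",np.percentile(L[m][:,0],[2,98]).round(4))
E
```

```text
(no output)
```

move_arm([
  {"offset": [0,0.003,0.0008],"yaw": 0,"jaw": 100},
  {"offset": [0,0.008,0.0008],"yaw": 0,"jaw": 100},
  {"offset": [0,0.012,0.0008],"yaw": 0,"jaw": 100},
  {"offset": [0,0.012,0.0008],"yaw": 0,"jaw": 100},
])

```text
clock: 16.27
position: [0.5653, 0.0781, 0.0767]
ee_rot: [-0.034, -0.702, 0.71, 0.035]
ft_force: [-0.4, 0.2, -1.5]
grip_width: 0.679
```

Run:
```python
from m import *
o=manip.get_obs(); c=manip.camera("wrist"); fpin(c,o,"elec"); go(.5664,.0781,.059,84.5,o)
```

```text
front x -0.0531
  x -0.05 -0.042 z edges [-0.0281  0.0289] mid 0.0004 y 0.0071
  x -0.038 -0.02 z edges [-0.0277  0.0287] mid 0.0005 y 0.0071
  x -0.02 0 z edges [-0.0286  0.029 ] mid 0.0002 y 0.0069
  notch z [-0.0059  0.006 ] mid 0.0001
  PIN 436 [-0.045   0.0047 -0.    ] z edges [-0.0033  0.0032] x [-0.0477 -0.0387]
  PIN 126 [ 0.0445  0.0084 -0.0002] z edges [-0.0034  0.0029] x [0.0409 0.0461]
t 16.27 pos [0.5653 0.0781 0.0767] ang -95.57 F [-0.4  0.2 -1.5] w 0.679 tilt [-0.0028 -0.0112 -0.9999] j7 -2.08
   offset [-0.0011  0.0177 -0.0003] yaw -0.07 alt 179.93
```

Both pins are centred in z. I continue to just above the frame, then touch down.

move_arm([
  {"offset": [-0.0003,0.006,0],"yaw": 0,"jaw": 100},
  {"offset": [-0.0003,0.012,0],"yaw": 0,"jaw": 100},
  {"offset": [-0.0003,0.0155,0],"yaw": 0,"jaw": 100},
  {"offset": [-0.0003,0.0155,0],"yaw": 0,"jaw": 100},
])

```text
clock: 16.65
position: [0.5651, 0.0778, 0.0604]
ee_rot: [-0.033, -0.702, 0.71, 0.036]
ft_force: [-1.1, 0.2, -0.9]
grip_width: 0.678
```

move_arm([
  {"offset": [0,0.0015,0],"yaw": 0,"jaw": 100},
  {"offset": [0,0.0015,0],"yaw": 0,"jaw": 100},
  {"offset": [0,0.0015,0],"yaw": 0,"jaw": 100},
])

```text
clock: 16.9
position: [0.5653, 0.078, 0.0595]
ee_rot: [-0.033, -0.702, 0.71, 0.035]
ft_force: [-2.3, -0.5, 4.1]
grip_width: 0.68
```

Run:
```python
from m import *
o=manip.get_obs(); c=manip.camera("wrist"); fpin(c,o,"elec"); go(.5664,.0781,.059,84.5,o)
```

```text
front x -0.053
  x -0.05 -0.042 z edges [-0.0285  0.0289] mid 0.0002 y 0.0069
  x -0.038 -0.02 z edges [-0.0282  0.0287] mid 0.0002 y 0.0069
  x -0.02 0 z edges [-0.0287  0.029 ] mid 0.0001 y 0.0069
  notch z [-0.0059  0.006 ] mid 0.0
  PIN 579 [-0.0452 -0.0123  0.    ] z edges [-0.0034  0.0034] x [-0.0476 -0.0409]
t 16.9 pos [0.5653 0.078  0.0595] ang -95.56 F [-2.3 -0.5  4.1] w 0.68 tilt [-0.0037 -0.0113 -0.9999] j7 -2.09
   offset [-0.0011  0.0005 -0.0002] yaw -0.06 alt 179.94
```

move_arm([
  {"offset": [0,0,0],"yaw": 0,"jaw": 40},
  {"offset": [0,0,0],"yaw": 0,"jaw": 40},
  {"offset": [0,0,0],"yaw": 0,"jaw": 40},
  {"offset": [0,-0.01,0],"yaw": 0,"jaw": 40},
  {"offset": [0,-0.04,0],"yaw": 0,"jaw": 40},
  {"offset": [0,-0.05,0],"yaw": 0,"jaw": 150},
  {"offset": [0,-0.05,0],"yaw": 0,"jaw": 150},
  {"offset": [0,-0.05,0],"yaw": 0,"jaw": 150},
  {"offset": [0,-0.05,0],"yaw": 0,"jaw": 150},
  {"offset": [0,-0.05,0],"yaw": 0,"jaw": 150},
])

```text
clock: 17.78
position: [0.5649, 0.0784, 0.1087]
ee_rot: [-0.033, -0.702, 0.71, 0.036]
ft_force: [0.4, -0.1, -0.0]
grip_width: 0.416
```

Run:
```python
from m import *
o=manip.get_obs(); c=manip.camera("wrist"); plane(c,o,"elec"); go(.565,.0781,.059,84.5,o); fpin(c,o,"elec")
X=cloud(c,o); L=tool(X,o); m=(abs(L[...,0])<.04)&(abs(L[...,2])<.016)&(c["depth"]>0)&(X[...,2]<.08)&(X[...,2]>.03); P=X[m]; A=np.c_[P[:,:2]-P[:,:2].mean(0),np.ones(len(P))]
print(len(P),np.linalg.lstsq(A,P[:,2],rcond=None)[0].round(4),np.percentile(P[:,2],[2,50,98]).round(4))
```

```text
elec [564.29  77.86 109.53  59.1   -5.49] [-0.0002 -0.0016  0.0526] [0.0513 0.0526 0.0538] 15200
t 17.78 pos [0.5649 0.0784 0.1087] ang -95.56 F [ 0.4 -0.1 -0. ] w 0.416 tilt [-0.005  -0.0115 -0.9999] j7 -2.06
   offset [-0.0003  0.0497 -0.0003] yaw -0.06 alt 179.94
front x -0.014
  x -0.02 0 z edges [-0.0289 -0.0175] mid -0.0232 y -0.0176Traceback (most recent call last):
  File "<stdin>", line 2, in <module>
  File "m.py", line 33, in fpin
    held(c,o,n); L=tool(cloud(c,o),o); hsv=cv2.cvtColor(c["pixels"],cv2.COLOR_RGB2HSV).astype(int)
    ~~~~^^^^^^^
  File "m.py", line 28, in held
    q=P[P[:,0]<np.percentile(P[:,0],1)+.009]; zs=np.sort(q[:,2]); zs=zs[abs(zs)<.015]; g=np.diff(zs); k=g.argmax(); print("  notch z",zs[k:k+2].round(4),"mid",zs[k:k+2].mean().round(4))
                                                                                                        ~~~~~~~~^^
ValueError: attempt to get argmax of an empty sequence
```

The electrode lies flat with its top at 52.6 mm. I press it now.

move_arm([
  {"offset": [0,0.02,0],"yaw": 0,"jaw": 150},
  {"offset": [0,0.033,0],"yaw": 0,"jaw": 150},
  {"offset": [0,0.038,0],"yaw": 0,"jaw": 150},
  {"offset": [0,0.038,0],"yaw": 0,"jaw": 150},
  {"offset": [0,0.038,0],"yaw": 0,"jaw": 150},
])

```text
clock: 18.25
position: [0.5644, 0.078, 0.0701]
ee_rot: [-0.032, -0.702, 0.71, 0.036]
ft_force: [-0.1, 1.5, -0.6]
grip_width: 0.412
```

move_arm([
  {"offset": [0,0.0015,0],"yaw": 0,"jaw": 150},
  {"offset": [0,0.0015,0],"yaw": 0,"jaw": 150},
])

```text
clock: 18.42
position: [0.5646, 0.0781, 0.0686]
ee_rot: [-0.032, -0.702, 0.71, 0.036]
ft_force: [0.0, -0.1, -0.1]
grip_width: 0.415
```

move_arm([
  {"offset": [0,0.0015,0],"yaw": 0,"jaw": 150},
  {"offset": [0,0.0015,0],"yaw": 0,"jaw": 150},
])

```text
clock: 18.58
position: [0.5646, 0.0782, 0.0684]
ee_rot: [-0.032, -0.702, 0.71, 0.036]
ft_force: [-6.5, -1.0, 13.4]
grip_width: 0.414
```

move_arm([
  {"offset": [0,0.0011,0],"yaw": 0,"jaw": 150},
  {"offset": [0,0.0011,0],"yaw": 0,"jaw": 150},
  {"offset": [0,0.0011,0],"yaw": 0,"jaw": 150},
  {"offset": [0,0.0011,0],"yaw": 0,"jaw": 150},
])

```text
clock: 18.92
position: [0.5646, 0.0782, 0.0684]
ee_rot: [-0.032, -0.702, 0.711, 0.036]
ft_force: [-5.5, -1.7, 12.7]
grip_width: 0.41
```

move_arm([
  {"offset": [0,0.0009,0],"yaw": 0,"jaw": 150},
  {"offset": [0,0.0009,0],"yaw": 0,"jaw": 150},
  {"offset": [0,0.0009,0],"yaw": 0,"jaw": 150},
  {"offset": [0,0.0009,0],"yaw": 0,"jaw": 150},
])

```text
clock: 19.25
position: [0.5646, 0.0782, 0.0684]
ee_rot: [-0.032, -0.702, 0.711, 0.036]
ft_force: [-5.1, -1.4, 11.2]
grip_width: 0.413
```

move_arm([
  {"offset": [0,-0.01,0],"yaw": 0,"jaw": 150},
  {"offset": [0,-0.05,0],"yaw": 0,"jaw": 60},
  {"offset": [0,-0.09,0],"yaw": 0,"jaw": 40},
  {"offset": [0,-0.11,0],"yaw": 0,"jaw": 40},
  {"offset": [0,-0.11,0],"yaw": 0,"jaw": 40},
  {"offset": [0,-0.11,0],"yaw": 0,"jaw": 40},
])

```text
clock: 19.75
position: [0.566, 0.0797, 0.1802]
ee_rot: [-0.033, -0.702, 0.711, 0.035]
ft_force: [-0.9, 0.1, -0.5]
grip_width: 0.844
```

Run:
```python
from m import *
o=manip.get_obs(); c=manip.camera("wrist"); plane(c,o,"elec"); go(.459,.3026,.22,105.6,o)
for p in pins(c,o,show=False,zmin=.058)[:4]: print(p.round(4))
```

```text
elec [563.94  78.07 110.4   59.59  -5.78] [-0.0009 -0.002   0.0526] [0.0512 0.0526 0.054 ] 9906
t 19.75 pos [0.566  0.0797 0.1802] ang -95.54 F [-0.9  0.1 -0.5] w 0.844 tilt [-0.0026 -0.0124 -0.9999] j7 -2.03
   offset [ 0.1281 -0.0423 -0.211 ] yaw -21.14 alt 158.86
[0.6097 0.0736 0.0732]
[0.5194 0.0826 0.07  ]
```

move_arm([
  {"offset": [0.128,-0.04,-0.211],"yaw": -21.1,"jaw": 40},
  {"offset": [0.128,-0.04,-0.211],"yaw": -21.1,"jaw": 40},
  {"offset": [0.128,-0.04,-0.211],"yaw": -21.1,"jaw": 40},
  {"offset": [0.128,-0.04,-0.211],"yaw": -21.1,"jaw": 40},
  {"offset": [0.128,-0.04,-0.211],"yaw": -21.1,"jaw": 40},
  {"offset": [0.128,-0.04,-0.211],"yaw": -21.1,"jaw": 40},
  {"offset": [0.128,-0.04,-0.211],"yaw": -21.1,"jaw": 40},
  {"offset": [0.128,-0.04,-0.211],"yaw": -21.1,"jaw": 40},
  {"offset": [0.128,-0.04,-0.211],"yaw": -21.1,"jaw": 40},
  {"offset": [0.128,-0.04,-0.211],"yaw": -21.1,"jaw": 40},
])

```text
clock: 20.63
position: [0.4589, 0.3007, 0.2153]
ee_rot: [0.098, -0.696, 0.705, -0.092]
ft_force: [0.4, -0.8, -0.2]
grip_width: 0.845
```

Run:
```python
from m import *
c,o,r=meas("cover",(.459,.303),"w12",True)
go(r[0]/1e3,r[1]/1e3,.06,r[4]+90,o)
```

```text
cover [467.66 303.43 122.82  58.54  15.66] 4833 [0.0135 0.0147 0.0159]
t 20.63 pos [0.4589 0.3007 0.2153] ang -74.56 F [ 0.4 -0.8 -0.2] w 0.845 tilt [-0.0066 -0.0141 -0.9999] j7 -2.11
   offset [-0.0107  0.1552 -0.0022] yaw -0.22 alt 179.78
```

```bash
sed -i 's/(V>110)&(z>.004)/(V>90)\&(z>.010)\&(z<.07)/' h.py
python3 - <<'E'
from m import *
c,o,r=meas("cover",(.459,.303),"w12")
X=cloud(c,o);P=near(X,masks(c,X)["cover"],(.459,.303),.085); a=np.radians(r[4]); Q=(P[:,:2]-r[:2]/1e3)
u=Q@[np.cos(a),np.sin(a)]; v=Q@[-np.sin(a),np.cos(a)]
print(np.percentile(u,[0,.2,1,99,99.8,100]).round(4),np.percentile(v,[0,.5,99.5,100]).round(4))
go(r[0]/1e3,r[1]/1e3,.06,r[4]+90,o)
E
```

```text
cover [451.06 298.79  87.57  58.86  15.14] 4915 [0.0135 0.0146 0.0158]
[-0.0438 -0.0435 -0.0426  0.0394  0.0412  0.0438] [-0.0294 -0.0288  0.029   0.0294]
t 20.68 pos [0.459  0.3007 0.2154] ang -74.58 F [ 0.4 -0.6  0.1] w 0.849 tilt [-0.0064 -0.0138 -0.9999] j7 -2.11
   offset [ 0.0066  0.1555 -0.0021] yaw 0.28 alt -179.72
```

View pics/w12.png

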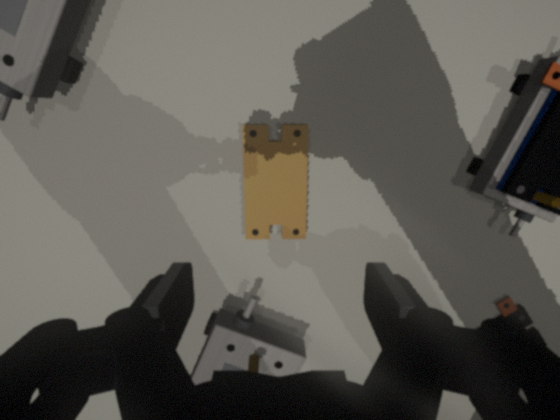

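The front third of the cover at (275,140) is in shadow, which split the mask. I lower the brightness threshold. The neighbouring base at (255,345) is clear of the fingers.

```bash
sed -i 's/(V>90)&(z>.010)/(V>35)\&(z>.010)/' h.py
python3 - <<'E'
from m import *
c,o,r=meas("cover",(.459,.303),"w12")
go(r[0]/1e3,r[1]/1e3,.06,r[4]+90,o)
E
```

```text
cover [460.93 301.63 108.2   58.4   15.59] 6217 [0.0134 0.0146 0.0158]
t 20.73 pos [0.459  0.3008 0.2156] ang -74.58 F [0.7 0.2 0.3] w 0.845 tilt [-0.0062 -0.0136 -0.9999] j7 -2.11
   offset [-0.0036  0.1556 -0.002 ] yaw -0.17 alt 179.83
```

move_arm([
  {"offset": [-0.0036,0.04,-0.002],"yaw": -0.2,"jaw": 50},
  {"offset": [-0.0036,0.08,-0.002],"yaw": -0.2,"jaw": 50},
  {"offset": [-0.0036,0.12,-0.002],"yaw": -0.2,"jaw": 50},
  {"offset": [-0.0036,0.155,-0.002],"yaw": -0.2,"jaw": 50},
  {"offset": [-0.0036,0.155,-0.002],"yaw": -0.2,"jaw": 50},
  {"offset": [-0.0036,0.155,-0.002],"yaw": -0.2,"jaw": 50},
  {"offset": [-0.0036,0.155,-0.002],"yaw": -0.2,"jaw": 50},
])

```text
clock: 21.37
position: [0.4621, 0.3025, 0.0629]
ee_rot: [0.098, -0.697, 0.705, -0.094]
ft_force: [0.1, 0.4, 0.6]
grip_width: 0.806
```

Run:
```python
from m import *
c,o,r=meas("cover",(.459,.303),"w13")
go(r[0]/1e3,r[1]/1e3,.019,r[4]+90,o)
```

```text
cover [460.36 302.02 110.12  59.44  15.62] 19621 [0.0136 0.0146 0.0156]
t 21.37 pos [0.4621 0.3025 0.0629] ang -74.39 F [0.1 0.4 0.6] w 0.806 tilt [-0.0042 -0.012  -0.9999] j7 -2.22
   offset [ 0.0014  0.0439 -0.0005] yaw -0.01 alt 179.99
```

move_arm([
  {"offset": [0.0014,0.02,-0.0005],"yaw": 0,"jaw": 50},
  {"offset": [0.0014,0.038,-0.0005],"yaw": 0,"jaw": 50},
  {"offset": [0.0014,0.0455,-0.0005],"yaw": 0,"jaw": 50},
  {"offset": [0.0014,0.0455,-0.0005],"yaw": 0,"jaw": 50},
  {"offset": [0.0014,0.0455,-0.0005],"yaw": 0,"jaw": 60},
])

```text
clock: 21.83
position: [0.4615, 0.3028, 0.0193]
ee_rot: [0.097, -0.697, 0.704, -0.095]
ft_force: [0.7, 0.9, -0.1]
grip_width: 0.759
```

move_arm([
  {"offset": [0,0,0],"yaw": 0,"jaw": 100},
  {"offset": [0,0,0],"yaw": 0,"jaw": 100},
  {"offset": [0,0,0],"yaw": 0,"jaw": 100},
  {"offset": [0,0,0],"yaw": 0,"jaw": 100},
  {"offset": [0,0,0],"yaw": 0,"jaw": 100},
], squeeze=50)

```text
clock: 22.25
position: [0.4622, 0.3033, 0.0206]
ee_rot: [0.096, -0.697, 0.704, -0.095]
ft_force: [-1.9, -1.5, 7.3]
grip_width: 0.68
```

move_arm([
  {"offset": [0,-0.03,0],"yaw": 0,"jaw": 100},
  {"offset": [0,-0.07,0],"yaw": 0,"jaw": 100},
  {"offset": [0,-0.1,0],"yaw": 0,"jaw": 100},
  {"offset": [0,-0.11,0],"yaw": 0,"jaw": 100},
  {"offset": [0,-0.11,0],"yaw": 0,"jaw": 100},
  {"offset": [0,-0.11,0],"yaw": 0,"jaw": 100},
])

```text
clock: 22.75
position: [0.4622, 0.3041, 0.1301]
ee_rot: [0.096, -0.697, 0.704, -0.096]
ft_force: [-0.1, -0.5, -2.3]
grip_width: 0.68
```

Run:
```python
from m import *
o=manip.get_obs(); c=manip.camera("wrist"); save(c,"w14"); held(c,o,"cover")
go(.565,.0782,.125,84.5,o)
```

```text
front x -0.0533
  x -0.05 -0.042 z edges [-0.0295  0.0297] mid 0.0001 y 0.0059
  x -0.038 -0.02 z edges [-0.0294  0.0294] mid 0.0 y 0.0059
  x -0.02 0 z edges [-0.0287  0.0291] mid 0.0002 y 0.006
  notch z [-0.0058  0.0061] mid 0.0001
t 22.75 pos [0.4622 0.3041 0.1301] ang -74.43 F [-0.1 -0.5 -2.3] w 0.68 tilt [ 6.000e-04 -1.030e-02 -9.999e-01] j7 -2.17
   offset [-0.0384  0.0075  0.2451] yaw 21.07 alt -158.93
```

```bash
python3 -c "
from h import *
go(.5655,.0781,.124,84.45)"
```

```text
t 22.8 pos [0.4617 0.3037 0.1291] ang -74.42 F [-0.1 -0.7 -1.2] w 0.678 tilt [-0.0013 -0.0111 -0.9999] j7 -2.17
   offset [-0.0394  0.0075  0.2451] yaw 21.13 alt -158.87
```

move_arm([
  {"offset": [-0.006,-0.01,0.038],"yaw": 4,"jaw": 100},
  {"offset": [-0.012,-0.01,0.076],"yaw": 8,"jaw": 100},
  {"offset": [-0.018,-0.01,0.114],"yaw": 12,"jaw": 100},
  {"offset": [-0.024,-0.01,0.152],"yaw": 16,"jaw": 100},
  {"offset": [-0.031,-0.01,0.19],"yaw": 20,"jaw": 100},
  {"offset": [-0.037,-0.01,0.228],"yaw": 21.1,"jaw": 100},
  {"offset": [-0.0394,0.0,0.245],"yaw": 21.1,"jaw": 100},
  {"offset": [-0.0394,0.0075,0.245],"yaw": 21.1,"jaw": 100},
  {"offset": [-0.0394,0.0075,0.245],"yaw": 21.1,"jaw": 100},
  {"offset": [-0.0394,0.0075,0.245],"yaw": 21.1,"jaw": 100},
])

```text
clock: 23.63
position: [0.564, 0.0794, 0.1223]
ee_rot: [-0.032, -0.702, 0.71, 0.035]
ft_force: [-0.7, 0.6, -2.1]
grip_width: 0.68
```

Run:
```python
from m import *
o=manip.get_obs(); c=manip.camera("wrist"); save(c,"w15"); fpin(c,o,"cover"); go(.5655,.0781,.095,84.45,o)
for p in pins(c,o,show=False,zmin=.058)[:6]: print(tool(p,o).round(4))
```

```text
front x -0.0533
  x -0.05 -0.042 z edges [-0.0297  0.0296] mid -0.0001 y 0.0059
  x -0.038 -0.02 z edges [-0.0292  0.0295] mid 0.0001 y 0.006
  x -0.02 0 z edges [-0.0289  0.029 ] mid 0.0 y 0.006
  notch z [-0.006   0.0058] mid -0.0001
  PIN 233 [-0.0464  0.0496  0.0007] z edges [-0.0028  0.0043] x [-0.0492 -0.0419]
t 23.63 pos [0.564  0.0794 0.1223] ang -95.42 F [-0.7  0.6 -2.1] w 0.68 tilt [-0.0046 -0.0106 -0.9999] j7 -2.05
   offset [-0.0017  0.0273  0.0009] yaw 0.13 alt -179.87
[-0.0462  0.049   0.0008]
```

move_arm([
  {"offset": [-0.0017,0.01,0.0008],"yaw": 0.1,"jaw": 100},
  {"offset": [-0.0017,0.018,0.0008],"yaw": 0.1,"jaw": 100},
  {"offset": [-0.0017,0.021,0.0008],"yaw": 0.1,"jaw": 100},
  {"offset": [-0.0017,0.021,0.0008],"yaw": 0.1,"jaw": 100},
  {"offset": [-0.0017,0.021,0.0008],"yaw": 0.1,"jaw": 100},
])

```text
clock: 24.1
position: [0.5658, 0.079, 0.1019]
ee_rot: [-0.032, -0.703, 0.71, 0.035]
ft_force: [0.8, 0.1, -2.0]
grip_width: 0.676
```

Run:
```python
from m import *
o=manip.get_obs(); c=manip.camera("wrist"); fpin(c,o,"cover"); go(.5655,.0781,.072,84.45,o)
for p in pins(c,o,show=False,zmin=.058)[:6]: print(tool(p,o).round(4))
```

```text
front x -0.0533
  x -0.05 -0.042 z edges [-0.0298  0.0296] mid -0.0001 y 0.0059
  x -0.038 -0.02 z edges [-0.0292  0.0296] mid 0.0002 y 0.006
  x -0.02 0 z edges [-0.0289  0.0289] mid -0.0 y 0.006
  notch z [-0.006   0.0059] mid -0.0001
  PIN 304 [-0.0446  0.0294  0.0007] z edges [-0.0026  0.0042] x [-0.0474 -0.0401]
t 24.1 pos [0.5658 0.079  0.1019] ang -95.45 F [ 0.8  0.1 -2. ] w 0.676 tilt [-0.0037 -0.0104 -0.9999] j7 -2.06
   offset [0.0001 0.0299 0.0006] yaw 0.1 alt -179.9
[-0.0446  0.0289  0.0007]
```

move_arm([
  {"offset": [0,0.004,0.0009],"yaw": 0,"jaw": 100},
  {"offset": [0,0.009,0.0009],"yaw": 0,"jaw": 100},
  {"offset": [0,0.014,0.0009],"yaw": 0,"jaw": 100},
  {"offset": [0,0.014,0.0009],"yaw": 0,"jaw": 100},
  {"offset": [0,0.014,0.0009],"yaw": 0,"jaw": 100},
])

```text
clock: 24.57
position: [0.5656, 0.0779, 0.0878]
ee_rot: [-0.032, -0.703, 0.71, 0.035]
ft_force: [0.3, -0.5, -2.2]
grip_width: 0.683
```

Run:
```python
from m import *
o=manip.get_obs(); c=manip.camera("wrist"); fpin(c,o,"cover"); go(.5655,.0781,.072,84.45,o)
```

```text
front x -0.0533
  x -0.05 -0.042 z edges [-0.0297  0.0296] mid -0.0001 y 0.0059
  x -0.038 -0.02 z edges [-0.0293  0.0296] mid 0.0001 y 0.0059
  x -0.02 0 z edges [-0.0289  0.0289] mid -0.0 y 0.006
  notch z [-0.006   0.0059] mid -0.0
  PIN 826 [-0.0434  0.0136 -0.    ] z edges [-0.0074  0.0071] x [-0.0534 -0.0376]
  PIN 109 [ 0.0434  0.009  -0.0006] z edges [-0.0075  0.0069] x [0.0365 0.0482]
t 24.57 pos [0.5656 0.0779 0.0878] ang -95.46 F [ 0.3 -0.5 -2.2] w 0.683 tilt [-0.0039 -0.0104 -0.9999] j7 -2.07
   offset [ 0.0001  0.0158 -0.0004] yaw 0.09 alt -179.91
```

move_arm([
  {"offset": [0,0.006,0],"yaw": 0,"jaw": 100},
  {"offset": [0,0.011,0],"yaw": 0,"jaw": 100},
  {"offset": [0,0.0138,0],"yaw": 0,"jaw": 100},
  {"offset": [0,0.0138,0],"yaw": 0,"jaw": 100},
  {"offset": [0,0.0138,0],"yaw": 0,"jaw": 100},
])

```text
clock: 25.03
position: [0.5656, 0.0778, 0.074]
ee_rot: [-0.032, -0.703, 0.71, 0.035]
ft_force: [-0.8, -0.6, -1.3]
grip_width: 0.684
```

move_arm([
  {"offset": [0,0.0012,0],"yaw": 0,"jaw": 100},
  {"offset": [0,0.0012,0],"yaw": 0,"jaw": 100},
  {"offset": [0,0.0012,0],"yaw": 0,"jaw": 100},
])

```text
clock: 25.28
position: [0.5657, 0.0778, 0.0729]
ee_rot: [-0.032, -0.703, 0.71, 0.035]
ft_force: [-0.8, 0.0, -1.5]
grip_width: 0.677
```

Run:
```python
from m import *
o=manip.get_obs(); go(.5655,.0781,.072,84.45,o)
```

```text
t 25.28 pos [0.5657 0.0778 0.0729] ang -95.46 F [-0.8  0.  -1.5] w 0.677 tilt [-0.0038 -0.0103 -0.9999] j7 -2.08
   offset [ 0.0002  0.0009 -0.0003] yaw 0.09 alt -179.91
```

move_arm([
  {"offset": [0,0.001,0],"yaw": 0,"jaw": 100},
  {"offset": [0,0.001,0],"yaw": 0,"jaw": 100},
  {"offset": [0,0.001,0],"yaw": 0,"jaw": 100},
])

```text
clock: 25.53
position: [0.5657, 0.0778, 0.0726]
ee_rot: [-0.033, -0.703, 0.71, 0.035]
ft_force: [-3.8, -1.5, 6.3]
grip_width: 0.679
```

move_arm([
  {"offset": [0,0,0],"yaw": 0,"jaw": 40},
  {"offset": [0,0,0],"yaw": 0,"jaw": 40},
  {"offset": [0,0,0],"yaw": 0,"jaw": 40},
  {"offset": [0,-0.01,0],"yaw": 0,"jaw": 40},
  {"offset": [0,-0.04,0],"yaw": 0,"jaw": 40},
  {"offset": [0,-0.05,0],"yaw": 0,"jaw": 150},
  {"offset": [0,-0.05,0],"yaw": 0,"jaw": 150},
  {"offset": [0,-0.05,0],"yaw": 0,"jaw": 150},
  {"offset": [0,-0.05,0],"yaw": 0,"jaw": 150},
  {"offset": [0,-0.05,0],"yaw": 0,"jaw": 150},
])

```text
clock: 26.37
position: [0.5654, 0.0781, 0.1217]
ee_rot: [-0.032, -0.702, 0.71, 0.035]
ft_force: [0.4, 0.8, -0.4]
grip_width: 0.411
```

Run:
```python
from m import *
o=manip.get_obs(); c=manip.camera("wrist"); plane(c,o,"cover"); go(.5645,.0781,.0845,84.45,o)
```

```text
cover [564.78  79.89 109.69  64.3   -4.87] [-0.0038 -0.0072  0.0665] [0.0651 0.0666 0.0678] 17215
t 26.37 pos [0.5654 0.0781 0.1217] ang -95.46 F [ 0.4  0.8 -0.4] w 0.411 tilt [-0.0049 -0.0107 -0.9999] j7 -2.05
   offset [ 0.0008  0.0372 -0.0003] yaw 0.09 alt -179.91
```

move_arm([
  {"offset": [0,0.02,0],"yaw": 0,"jaw": 150},
  {"offset": [0,0.032,0],"yaw": 0,"jaw": 150},
  {"offset": [0,0.037,0],"yaw": 0,"jaw": 150},
  {"offset": [0,0.037,0],"yaw": 0,"jaw": 150},
  {"offset": [0,0.037,0],"yaw": 0,"jaw": 150},
])

```text
clock: 26.83
position: [0.5649, 0.0778, 0.0842]
ee_rot: [-0.032, -0.702, 0.71, 0.036]
ft_force: [0.1, -0.5, -0.1]
grip_width: 0.411
```

move_arm([
  {"offset": [0,0.0015,0],"yaw": 0,"jaw": 150},
  {"offset": [0,0.0015,0],"yaw": 0,"jaw": 150},
])

```text
clock: 27.0
position: [0.565, 0.0778, 0.0826]
ee_rot: [-0.032, -0.702, 0.71, 0.036]
ft_force: [-0.6, 0.4, -0.5]
grip_width: 0.411
```

move_arm([
  {"offset": [0,0.0015,0],"yaw": 0,"jaw": 150},
  {"offset": [0,0.0015,0],"yaw": 0,"jaw": 150},
])

```text
clock: 27.17
position: [0.5651, 0.078, 0.0824]
ee_rot: [-0.032, -0.702, 0.71, 0.035]
ft_force: [-5.9, -1.1, 11.2]
grip_width: 0.413
```

move_arm([
  {"offset": [0,0.0011,0],"yaw": 0,"jaw": 150},
  {"offset": [0,0.0011,0],"yaw": 0,"jaw": 150},
  {"offset": [0,0.0011,0],"yaw": 0,"jaw": 150},
  {"offset": [0,0.0011,0],"yaw": 0,"jaw": 150},
])

```text
clock: 27.5
position: [0.5651, 0.078, 0.0824]
ee_rot: [-0.032, -0.702, 0.71, 0.035]
ft_force: [-5.6, -0.9, 12.2]
grip_width: 0.41
```

move_arm([
  {"offset": [0,0.001,0],"yaw": 0,"jaw": 150},
  {"offset": [0,0.001,0],"yaw": 0,"jaw": 150},
  {"offset": [0,0.001,0],"yaw": 0,"jaw": 150},
  {"offset": [0,0.001,0],"yaw": 0,"jaw": 150},
])

```text
clock: 27.83
position: [0.5651, 0.078, 0.0824]
ee_rot: [-0.032, -0.702, 0.711, 0.035]
ft_force: [-5.4, -1.1, 9.5]
grip_width: 0.412
```

move_arm([
  {"offset": [0,-0.01,0],"yaw": 0,"jaw": 150},
  {"offset": [0,-0.05,0],"yaw": 0,"jaw": 60},
  {"offset": [0,-0.09,0],"yaw": 0,"jaw": 40},
  {"offset": [0,-0.11,0],"yaw": 0,"jaw": 40},
  {"offset": [0,-0.11,0],"yaw": 0,"jaw": 40},
  {"offset": [0,-0.11,0],"yaw": 0,"jaw": 40},
])

```text
clock: 28.33
position: [0.5664, 0.0795, 0.1942]
ee_rot: [-0.033, -0.702, 0.71, 0.034]
ft_force: [0.2, -0.2, 0.0]
grip_width: 0.843
```

Run:
```python
from m import *
o=manip.get_obs(); c=manip.camera("wrist"); go(.5645,.0781,.2,84.45,o); save(c,"w16")
X=cloud(c,o); M=masks(c,X)["cover"]&(X[...,2]>.062)&(X[...,2]<.0695); P=near(X,M,(.565,.078),.08)
A=np.c_[P[:,:2]-P[:,:2].mean(0),np.ones(len(P))]; print(rect(P),np.linalg.lstsq(A,P[:,2],rcond=None)[0].round(4),np.percentile(P[:,2],[2,50,98]).round(4))
c=manip.camera("top")
for q in ["bottle","bolt_dish","spanner","insert"]:
    for r in manip.spot_point(c,q)[:1]: print(q,round(r["confidence"],2),np.round(r["centre"]))
```

```text
t 28.33 pos [0.5664 0.0795 0.1942] ang -95.44 F [ 0.2 -0.2  0. ] w 0.843 tilt [-0.0021 -0.0116 -0.9999] j7 -2.02
   offset [ 0.0018 -0.0057  0.0016] yaw 0.11 alt -179.89
[564.61  78.22 109.63  59.27  -5.49] [ 0.0001 -0.0023  0.0666] [0.0652 0.0666 0.068 ]
bottle 0.79 [176. 137.]
bolt_dish 0.97 [243. 112.]
spanner 0.76 [423. 142.]
insert 0.65 [290. 112.]
```

View pics/w16.png

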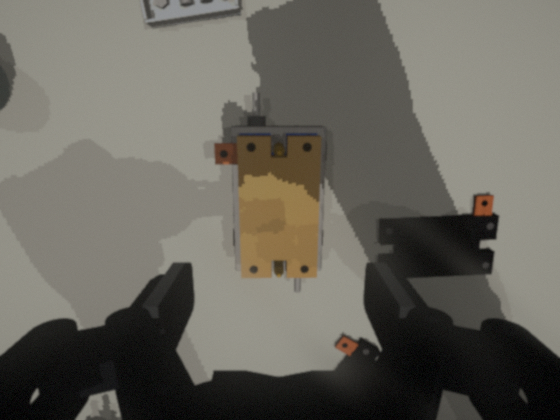

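The cover is flat, with pins in both notches at (279,150) and (279,267), the tab sticking out at (226,153), and the gripper well clear. I hand in.

```bash
python3 -c "
from workcell import manip
print(manip.hand_in())"
```

```text
the job is handed in; nothing more can be done
None
```

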